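# Lift a stack of spacer plates with a turn key

### The arm

A 7-joint arm with a two-finger parallel gripper is mounted at the origin on the work surface. World frame = base frame: x ahead of the robot, y to its left, z up, the work surface at z = 0. Lengths are in m, angles in rad, forces in N, time in s.
With the tool pointing down it reaches from about 0.425 to 0.925 m from the base axis. Payload 6.8 kg.
Tool frame: the origin (TCP) lies at the very end of the fingers, on their centre line; the grasp point (between the pads) lies 19 mm behind it; z points along the fingers, x is the direction in which the jaws open and shut, and the axes are right-handed (so a half turn about z gives the same grasp; the last joint's range is limited). The gripper opens to 85 mm and grips with 20 to 120 N. Pads are 22 mm wide; open, the fingers measure 114 mm over their backs; the gripper's body (76 mm by 85 mm) begins 54 mm behind the grasp point. The pads swing forward as they close: fully open they stand 13 mm farther back than shut.
Start: joints at [1.107, 0.477, 0.022, 1.555, -0.011, 1.109, -0.083], TCP at [0.235, -0.633, 0.231] pointing down, gripper open.
Joint ranges: [-2.96, 2.96], [-0.34, 2.1], [-1.41, 1.46], [0.24, 2.44], [-1.37, 4.51], [0.17, 1.92], [-2.96, 2.96]. Speed limits (rad/s): [2.39, 2.39, 3.14, 3.14, 3.14, 3.14, 3.14].

### API

Orientations are given as a rotation vector (axis times angle).
In Python, from bench import r, grab_frame gives the robot as it stands. The module is installed in compiled form; this text tells all that it offers.
- The arm moves only by the tool send_rows, never from a script. Its argument "series" is a list of rows, each a list of 2 entries, a list of its own where there are three numbers: the shift along the tool's x, y, z in m, then the turn, a rotation vector about the tool's x, y, z in units of 5 degrees (1.0 is 5 degrees). A call has 1 to 20 rows; each row shifts and turns the commanded pose from where the row before left it, along the tool's axes as they then stand; what a row does not reach is not made up. A row lasts 1/8 s, in which the tool goes at most 62.5 mm and 10.7 degrees, less where a joint would pass 70% of its speed; a pose out of reach is approached as far as the arm can. A call is refused whole if a number of a shift passes 0.0625 or a number of a turn 1, either way. A call with a gripper value outside its range is refused whole. "fingers" is the closure in counts, from 0 (fully open) to 255 (shut), set as the call begins (left out, the last holds). The fingers move at their own pace and stop on an object; "grip_force" is the grip in N (left out, the last holds). Time passes only in rows, so rows that do not move let the fingers close. It gives the time, the measured TCP pose, the force and the opening at its end, in the units of the state.
- r.get_obs(): the state, without advancing time (a new reading comes with each control period).
- grab_frame(name): name is "scene" or "top" or "wrist"; returns a dict with "frame" (420x560x3 uint8, red, green, blue), "fx", "fy", "cx", "cy" (pixels), "origin" and "rotation" of the camera in the world; the wrist camera has in their place "T_tool_cam" (4x4, takes a point from camera to tool coordinates, whose origin is the TCP and whose axes are the tool frame's). Camera axes: x right, y down, z forward; pixel columns grow to the right and rows downward; lengths in m; the calibration is good to about 2 mm. A picture is of the moment at which its call begins: read the wrist's pose just before it. There is no depth.
- r.hand_in(): hands the job in, once; it reports no verdict.
The state is a dict: "clock": time; "joints": joint angles; "qvel": joint speeds; "tau": joint torques, N m; "tcp_pos": TCP position; "orientation": TCP orientation; "contact_force": force on the tool from outside, world axes, zero at the start; "moment": the same for the moment, N m; "grip_width": finger opening in m.
Only numpy, scipy, OpenCV 4.12 (cv2) and the standard library are available. Lean on these libraries where they do the work, as an engineer would, in place of code of your own. Each camera call takes 0.05 s, during which the arm holds its last target.

### The job

Lift the T-handled key out of its block and thread its foot down through the slots of all three spacer plates in the nest: the plates lie unevenly and the middle one cannot be seen from above, so feel your way and nudge them into line with the key rather than force it. Give the key a quarter turn underneath the stack, lift the three plates out together on the key, and set them down gently, flat and centred on the two rails of the empty stand, leaving the key standing in them. Never press or jerk hard (40 N would spoil the plates), don't touch the plates with the gripper, and leave the other things on the bench where they are.

Things in the scene. Friction and masses are not known exactly. Their poses are not given: they have to be found in the camera images.
- key_grip (a point): steel T-handled lifting key standing upright in the holder, 160 g; this point is the centre of its handle bar, which is 64 mm long (along the key's x), 14 mm wide (y), 18 mm high. From this point down: the handle's underside at 9 mm, then a round stem 15 mm in diameter to 83 mm below, tapering from there to 6 mm diameter at 89 mm below, where the foot begins; the foot's underside is 97 mm below. z up.
- key_foot (a point): centre of the key's foot: a flat cross-bar 32 mm long (along the key's x, parallel to the handle bar), 6 mm wide, 8 mm high, square-edged; 93 mm straight below the centre of the handle bar. It slips through a slot with 1.5 mm to spare on each side across the slot and 3 mm at each end; the stem has 1.5 mm to spare all round in the square hole. Turned by a quarter, the foot cannot go back up through a plate.
- holder: fixed grey block 80 x 60 x 38 mm (x, y, z) with a pocket of the same outline as the hole and slot in the plates, slot along the block's x, 30 mm deep (its floor 8 mm above the bench); the key stands in it on its foot. Origin: centre of the underside.
- nest: fixed steel nest with the plates: base 110 x 110 x 8 mm, two rails on it (18 x 76 mm, tops 32 mm above the bench, along the nest's y, 42 mm gap between them, open 24 mm high below the plates), six cheeks up to 52 mm, inner faces 79 mm apart in x and in y round the stack. Stack top 62 mm above the bench; slots run about along the nest's x. Origin: centre of the underside.
- stand: fixed steel stand, empty, where the stack must go: base plate 110 x 110 x 8 mm and two rails like the nest's (18 x 76 mm, tops 32 mm above the bench, along the stand's y, 42 mm gap), no cheeks. Origin: centre of the underside.
- plate_low: bottom plate of the stack: plain square aluminium plate 70 x 70 x 10 mm, about 120 g. Through its middle a square hole 18 x 18 mm, with a slot 9 mm wide running out of it both ways along the plate's x, 38 mm from end to end. Origin: centre of the underside. A third, identical plate lies between this and the top one; its pose is not given. The three are shifted from one another by up to 8 mm, mostly across the slot (y), each by its own amount.
- plate_top: top plate of the stack, identical to the bottom plate; it rests on the middle plate, which is hidden under it and can only be felt for.
- bearing_ring: bearing ring, a bystander to be left alone
- wrench: wrench, a bystander to be left alone
- screwdriver: screwdriver, a bystander to be left alone
- vblock: V-block, a bystander to be left alone
- hex_nut: hexagon nut, a bystander to be left alone
- oil_bottle: oil bottle, a bystander to be left alone
- bar_stub: steel bar stub, a bystander to be left alone
There are look-alikes about, which are no part of the job. Leave any orange look-alike of the part that bears key_grip alone.

How it is judged:
On the way, in this order (a step that is already met when the one before it is completed fails the run):
1. the key's foot is down through all three plates, below the bottom one, while the stack is still in the nest (z of key_foot in the frame of plate_low below -0.003 m and distance of plate_low from where it was at the start of the episode below 0.015 m and horizontal distance between each of plate_low, plate_top and key_foot below 0.008 m), for 0.1 s.
2. the key is turned to lie across the slots and all three plates are lifted on it, at least 25 mm clear of the rails (angle between the x axis of key_foot and the x axis of plate_low, either way round above 0.8 rad and z of key_foot in the frame of plate_low below 0 m and height (world z) of each of plate_low, plate_top above 0.057 m and z of plate_top in the frame of plate_low between 0.017 and 0.025 m and horizontal distance between each of plate_low, plate_top and key_foot below 0.008 m), for 0.2 s.
At the end, for the whole second after the job is handed in: The three plates lie stacked flat (0.06 rad) on the stand's rails, at rest, heights within 3 mm; top and bottom plate centred within 15 mm across and 20 mm along the rails; the key stands in them within 0.35 rad of upright, its foot below the bottom plate (x of plate_low in the frame of stand between -0.015 and 0.015 m and y of plate_low in the frame of stand between -0.02 and 0.02 m and angle between each of plate_low, plate_top's own z axis and vertical below 0.06 rad and linear speed of each of plate_low, plate_top below 0.02 m/s and height (world z) of plate_low between 0.029 and 0.035 m and x of plate_top in the frame of stand between -0.015 and 0.015 m and y of plate_top in the frame of stand between -0.02 and 0.02 m and height (world z) of plate_top between 0.049 and 0.055 m and z of key_foot in the frame of plate_low below 0 m and angle between key_foot's own z axis and vertical below 0.35 rad); the robot touches nothing.
It fails at once if the key presses on a plate, the nest or the stand with more than 40 N (contact force between key and plate_low above 40 N or contact force between key and plate_top above 40 N or contact force between key and nest above 40 N or contact force between key and stand above 40 N).
It fails at once if the stack is pressed or dropped onto the stand, or dragged against the nest, with more than 40 N (contact force between any of plate_low, plate_top and nest above 40 N or contact force between any of plate_low, plate_top and stand above 40 N).
It fails at once if the gripper or arm touches the top or bottom plate (contact force between any of the fingers, the arm and plate_low above 1 N or contact force between any of the fingers, the arm and plate_top above 1 N).
It fails at once if a bystander is moved by more than 30 mm (distance of any of bearing_ring, wrench, screwdriver, vblock, hex_nut, oil_bottle, bar_stub from where it was at the start of the episode above 0.03 m).
It also fails if it takes over 72 s, if anything falls off the work surface, if the arm or the gripper's body presses on something with over 40 N, if the wrist force passes 120 N, or if a joint passes its speed limit or range.

## Working session

There is one attempt and no reset: what is moved stays moved. The work goes in short steps, Python scripts to look and compute and a tool call to move; the robot and the scene stay as the last step left them, time stands still between calls to the robot, and variables do not carry over. Pictures are saved under pics/ and viewed, and the job is handed in when it is done.

Besides the shell and the picture viewer there is one more tool, called after "Request:" as name([rows], argument=value, ...), one row to a line, values as JSON. send_rows: Moves the arm, as the interface text tells. Its arguments: {"type":"object","properties":{"series":{"type":"array"},"fingers":{"type":"number"},"grip_force":{"type":"number"}},"required":["series"]}

```bash
ls; mkdir -p pics; cat > h.py <<'E'
import numpy as np, cv2
from scipy.spatial.transform import Rotation as R
from bench import r, grab_frame
def cam(name):
    o=r.get_obs(); f=grab_frame(name)
    K=np.array([[f['fx'],0,f['cx']],[0,f['fy'],f['cy']],[0,0,1]])
    if name=='wrist':
        T=np.eye(4);T[:3,:3]=R.from_rotvec(o['orientation']).as_matrix();T[:3,3]=o['tcp_pos']
        C=T@np.array(f['T_tool_cam']);o_,Rm=C[:3,3],C[:3,:3]
    else: o_,Rm=np.array(f['origin']),np.array(f['rotation'])
    return dict(img=cv2.cvtColor(f['frame'],cv2.COLOR_RGB2BGR),K=K,o=o_,R=Rm)
def save(c,n):
    cv2.imwrite(f'pics/{n}.png',c['img']); np.savez(f'pics/{n}.npz',**c)
def load(n): return dict(np.load(f'pics/{n}.npz'))
def ray(c,uv):
    d=c['R']@np.linalg.inv(c['K'])@np.array([uv[0],uv[1],1.]); return c['o'],d/np.linalg.norm(d)
def onz(c,uv,z):
    o,d=ray(c,uv); return o+d*(z-o[2])/d[2]
def proj(c,p):
    q=c['K']@(c['R'].T@(np.array(p)-c['o'])); return q[:2]/q[2]
def tri(l):
    A=np.zeros((3,3));b=np.zeros(3)
    for c,uv in l:
        o,d=ray(c,uv);M=np.eye(3)-np.outer(d,d);A+=M;b+=M@o
    p=np.linalg.solve(A,b); return p,[np.linalg.norm((np.eye(3)-np.outer(ray(c,uv)[1],ray(c,uv)[1]))@(p-c['o'])) for c,uv in l]
def crop(c,x0,y0,x1,y1,n,s=4):
    im=cv2.resize(c['img'][y0:y1,x0:x1],None,fx=s,fy=s,interpolation=cv2.INTER_CUBIC); cv2.imwrite(f'pics/{n}.png',im)
E
python3 - <<'E'
from h import *
np.set_printoptions(precision=4,suppress=True)
print(r.get_obs())
for n in ['scene','top','wrist']:
    c=cam(n);save(c,n+'0');print(n,c['o'],c['R'],c['K'][0,0])
E
```

```text
pics
{'clock': 0.0, 'joints': array([ 1.1069,  0.4778,  0.0224,  1.5564, -0.0115,  1.1093, -0.0831]), 'qvel': array([ 0.0011, -0.0008,  0.0002,  0.0002, -0.0016, -0.0006, -0.0011]), 'tau': array([ -0.0003, -59.6457,   1.6078, -28.1191,   0.0124,   0.0095,
        -0.0001]), 'tcp_pos': array([ 0.2349, -0.6322,  0.2303]), 'orientation': array([-2.5787,  1.7928,  0.0025]), 'contact_force': array([ 0.1639,  0.3016, -0.6778]), 'moment': array([-0.0096, -0.0387,  0.063 ]), 'grip_width': 0.08547021932637895}
scene [1.1223 0.087  0.7159] [-1.6715 -1.894   0.7504] 379.01509938632387
top [0.4424 0.0402 1.0146] [-2.1775  2.1531 -0.1453] 400.5898617503202
wrist [ 0.2982 -0.6102  0.3729] [[ 0.3485 -0.9028 -0.2521]
 [-0.9373 -0.3362 -0.0917]
 [-0.002   0.2682 -0.9633]] 309.91380549393324
```

```bash
sed -i "s/np.array(f\['rotation'\])$/R.from_rotvec(f['rotation']).as_matrix()/" h.py; python3 - <<'E'
from h import *
np.set_printoptions(precision=4,suppress=True)
for n in ['scene','top']:
    c=cam(n);save(c,n+'0');print(n,c['R'])
E
```

```text
scene [[-0.1203  0.7164 -0.6872]
 [ 0.9927  0.0938 -0.076 ]
 [ 0.01   -0.6913 -0.7225]]
top [[ 0.0104 -0.9927  0.1205]
 [-0.9998 -0.012  -0.0127]
 [ 0.014  -0.1203 -0.9926]]
```

View pics/scene0.png

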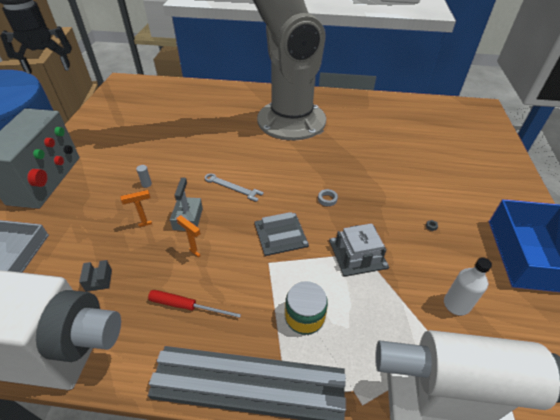

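View pics/top0.png

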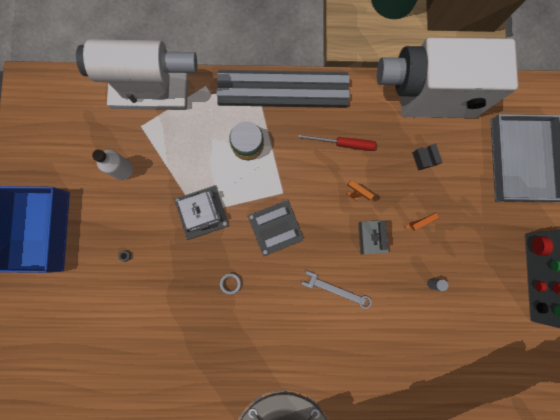

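View pics/wrist0.png

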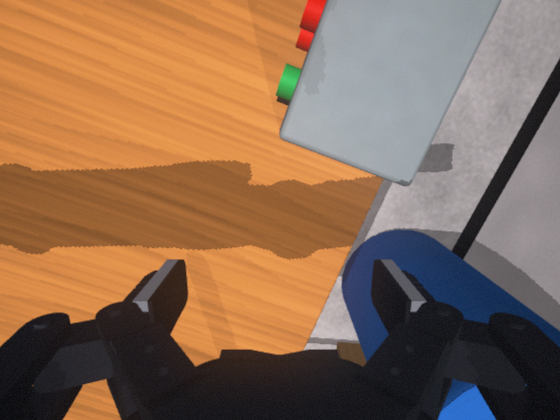

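```bash
python3 - <<'E'
from h import *
s=load('scene0');t=load('top0')
crop(s,110,160,220,260,'c1',6);crop(t,330,170,450,270,'c2',6)
crop(s,250,200,400,290,'c3',5);crop(t,165,175,315,265,'c4',5)
E
```

```text
(no output)
```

View pics/c1.png

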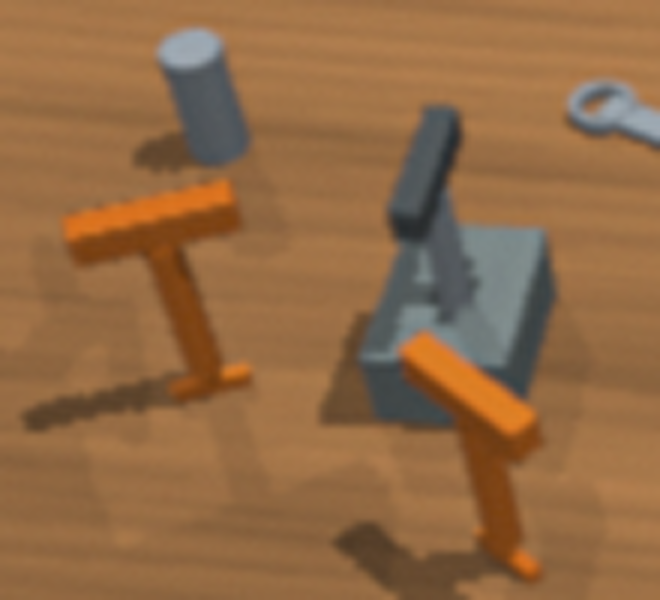

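View pics/c2.png

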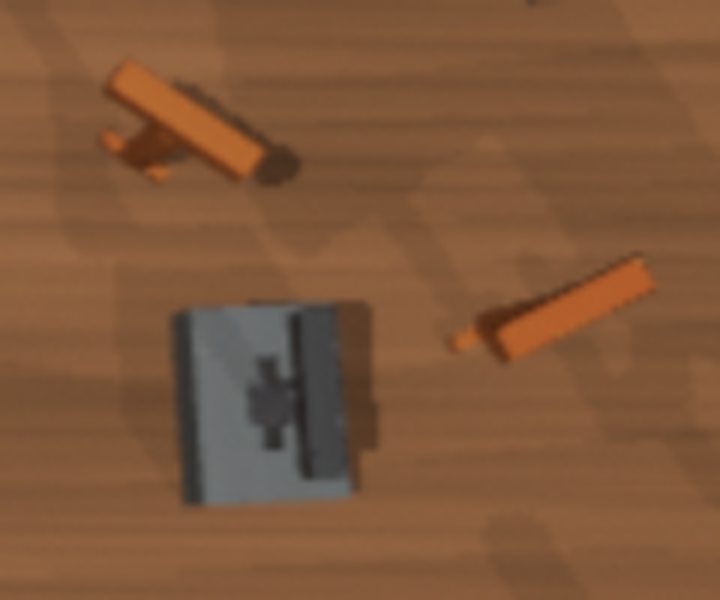

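View pics/c3.png

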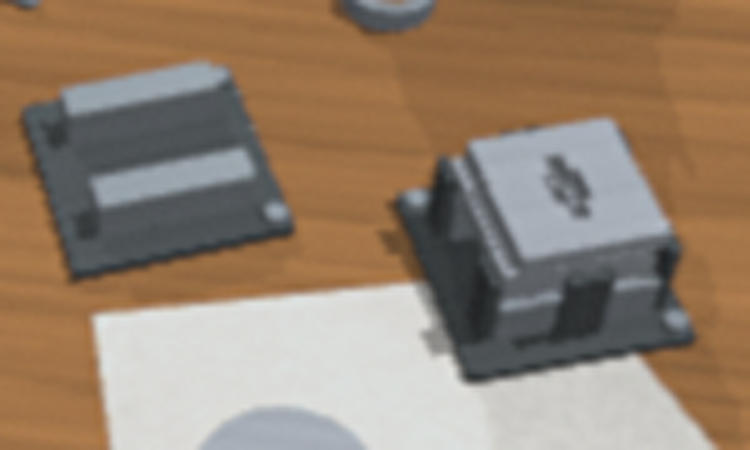

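View pics/c4.png

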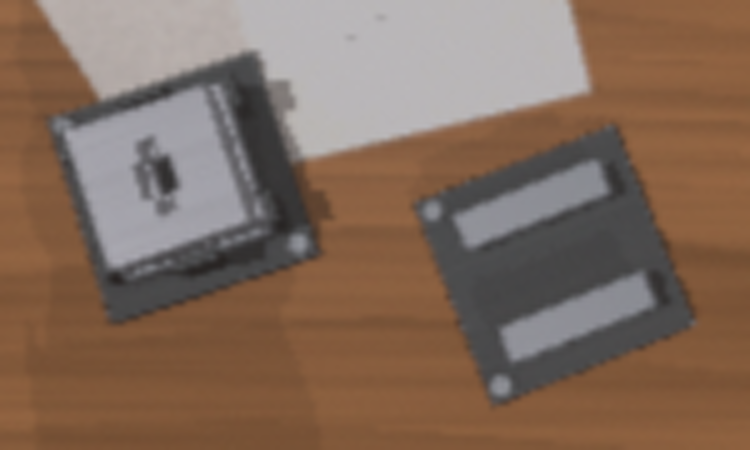

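```bash
python3 - <<'E'
from h import *
np.set_printoptions(precision=4,suppress=True)
s=load('scene0');t=load('top0')
# handle end centres (top-face) 
sa=np.array([441,112])/6+[110,160]; sb=np.array([407,212])/6+[110,160]
ta=np.array([312,308])/6+[330,170]; tb=np.array([328,475])/6+[330,170]
print(tri([(s,sa),(t,tb)]),tri([(s,sb),(t,ta)]))
print(onz(t,ta,.114),onz(t,tb,.114))
# holder top corners in top
for p in [(190,310),(335,305),(205,503),(355,493)]: print('h',onz(t,np.array(p)/6+[330,170],.038))
for p in [(62,130),(208,85),(268,225),(112,270)]: print('pl',onz(t,np.array(p)/5+[165,175],.062))
for p in [(415,205),(612,128),(695,322),(493,405)]: print('st',onz(t,np.array(p)/5+[165,175],.008))
print('ts',[(onz(t,np.array(p)/5+[165,175],.062)) for p in [(145,138),(168,212)]])
E
```

```text
(array([ 0.4607, -0.2201,  0.1074]), [np.float64(0.0008679356065402826), np.float64(0.0008679356065401793)]) (array([ 0.5234, -0.214 ,  0.1118]), [np.float64(0.001031380059935872), np.float64(0.0010313800599358633)])
[ 0.5234 -0.2144  0.114 ] [ 0.4607 -0.2191  0.114 ]
h [ 0.5288 -0.1858  0.038 ]
h [ 0.5315 -0.2454  0.038 ]
h [ 0.4505 -0.1907  0.038 ]
h [ 0.4551 -0.2518  0.038 ]
pl [0.5711 0.2611 0.062 ]
pl [0.5938 0.1921 0.062 ]
pl [0.5267 0.1615 0.062 ]
pl [0.5044 0.2348 0.062 ]
st [0.5425 0.0946 0.008 ]
st [ 0.5829 -0.0046  0.008 ]
st [ 0.4851 -0.0469  0.008 ]
st [0.4427 0.0539 0.008 ]
ts [array([0.5678, 0.2214, 0.062 ]), array([0.5323, 0.2092, 0.062 ])]
```

```bash
cat >> h.py <<'E'
def rows(p,yaw):
    """need: turn (units about tool z) and shift, given in axes after pure level/yaw turn"""
    o=r.get_obs();M=R.from_rotvec(o['orientation']).as_matrix()
    y=np.radians(yaw);T=np.array([[np.cos(y),np.sin(y),0],[np.sin(y),-np.cos(y),0],[0,0,-1]])
    d=np.array(p)-o['tcp_pos']
    rel=R.from_matrix(M.T@T).as_rotvec(degrees=True)
    print('turn(deg)',rel.round(2),'units',(rel/5).round(2),'shift before turn',(M.T@d).round(4),'after',(T.T@d).round(4))
def st():
    o=r.get_obs();M=R.from_rotvec(o['orientation']).as_matrix()
    print('t',round(o['clock'],2),'tcp',o['tcp_pos'].round(4),'yaw',np.degrees(np.arctan2(M[1,0],M[0,0])).round(2),'z',M[:,2].round(4),'F',o['contact_force'].round(1),'M',o['moment'].round(2),'w',round(o['grip_width'],4),'j',o['joints'].round(2))
    return o
E
python3 - <<'E'
from h import *
st();rows([.492,-.217,.2],-86)
E
```

```text
t 0.25 tcp [ 0.235  -0.6325  0.2308] yaw -69.61 z [-4.e-04  8.e-04 -1.e+00] F [-0.6 -0.1  0.4] M [-0.02 -0.02  0.  ] w 0.0854 j [ 1.11  0.48  0.02  1.56 -0.01  1.11 -0.08]
turn(deg) [1.000e-02 5.000e-02 1.639e+01] units [0.   0.01 3.28] shift before turn [-0.2999 -0.3856  0.0311] after [-0.3966 -0.2853  0.0308]
```

Request:
send_rows([
  [[-0.03, -0.0385, 0.003], [0, 0, 0]],
  [[-0.03, -0.0385, 0.003], [0, 0, 0]],
  [[-0.03, -0.0385, 0.003], [0, 0, 0]],
  [[-0.03, -0.0385, 0.003], [0, 0, 0]],
  [[-0.03, -0.0385, 0.003], [0, 0, 0]],
  [[-0.03, -0.0385, 0.003], [0, 0, 0]],
  [[-0.03, -0.0385, 0.003], [0, 0, 0]],
  [[-0.03, -0.0385, 0.003], [0, 0, 0]],
  [[-0.03, -0.0385, 0.003], [0, 0, 0]],
  [[-0.03, -0.0385, 0.003], [0, 0, 0]],
  [[0, 0, 0], [0, 0, 0.82]],
  [[0, 0, 0], [0, 0, 0.82]],
  [[0, 0, 0], [0, 0, 0.82]],
  [[0, 0, 0], [0, 0, 0.82]],
  [[0, 0, 0], [0, 0, 0]],
  [[0, 0, 0], [0, 0, 0]],
], fingers=0, grip_force=60)

```text
clock: 2.25
tcp_pos: [0.4915, -0.2174, 0.2013]
orientation: [2.299, -2.141, 0.0]
contact_force: [-0.8, -0.2, -0.5]
grip_width: 0.0859
```

```bash
python3 - <<'E'
from h import *
st();c=cam('wrist');save(c,'w1');rows([.492,-.217,.2],-86)
E
```

```text
t 2.25 tcp [ 0.4915 -0.2174  0.2013] yaw -85.93 z [-0. -0. -1.] F [-0.8 -0.2 -0.5] M [-0.03  0.04 -0.04] w 0.0859 j [ 0.41  0.29 -0.14  1.91  0.05  0.95 -1.24]
turn(deg) [-0.    0.    0.04] units [-0.    0.    0.01] shift before turn [-0.0004 -0.0005  0.0013] after [-0.0004 -0.0005  0.0013]
```

View pics/w1.png

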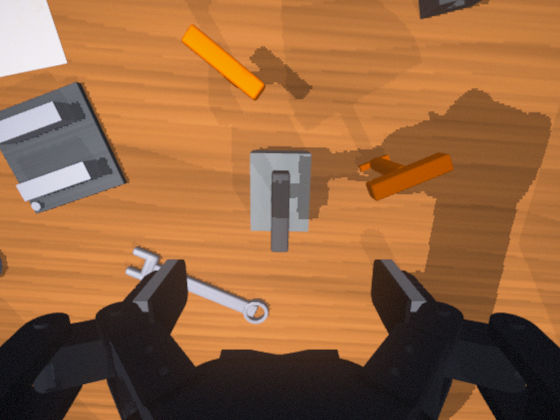

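```bash
python3 - <<'E'
from h import *
np.set_printoptions(precision=4,suppress=True)
c=load('w1');crop(c,235,140,325,265,'c5',6)
s=load('scene0');t=load('top0')
ta=np.array([312,308])/6+[330,170]; tb=np.array([328,475])/6+[330,170]
for z in (.105,.114): print(z,onz(c,(281,172),z),onz(c,(280,235),z))
print(tri([(c,(281,172)),(t,ta)]))
E
```

```text
0.105 [ 0.5237 -0.2179  0.105 ] [ 0.4721 -0.2209  0.105 ]
0.114 [ 0.525  -0.2178  0.114 ] [ 0.4753 -0.2206  0.114 ]
(array([ 0.5239, -0.2176,  0.104 ]), [np.float64(0.0005153277156008749), np.float64(0.0005153277156007943)])
```

View pics/c5.png

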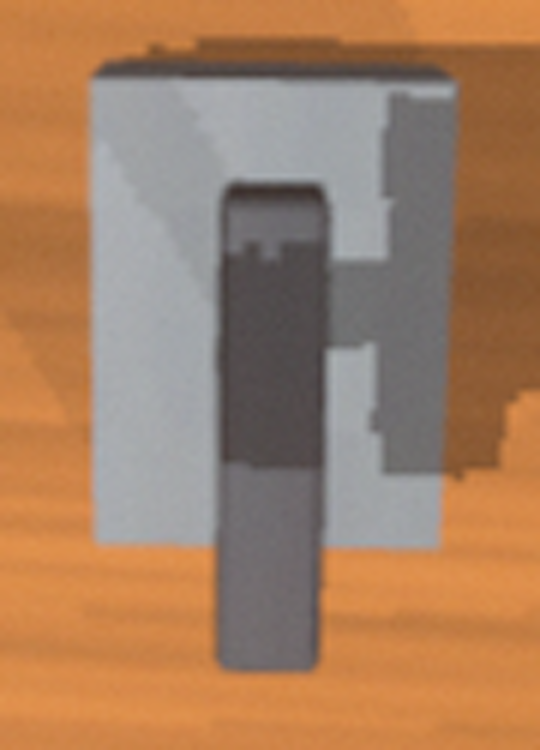

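```bash
python3 - <<'E'
from h import *
np.set_printoptions(precision=4,suppress=True)
c=load('w1');s=load('scene0');t=load('top0')
fa=np.array([274,192])/6+[235,140];fb=np.array([267,667])/6+[235,140]
for z in (.105,.114,.118):
    a,b=onz(c,fa,z),onz(c,fb,z);print(z,a,b,np.linalg.norm(a-b),(a+b)/2,np.degrees(np.arctan2(*(a-b)[1::-1])))
ta=np.array([312,308])/6+[330,170]; tb=np.array([328,475])/6+[330,170]
sa=np.array([441,112])/6+[110,160]; sb=np.array([407,212])/6+[110,160]
print(tri([(c,fa),(t,ta),(s,sb)]),tri([(c,fb),(t,tb),(s,sa)]))
# holder corners near bottom edges
for p in [(92,80),(452,80),(97,545),(440,548)]: print(onz(c,np.array(p)/6+[235,140],.038))
E
```

```text
0.105 [ 0.5236 -0.2177  0.105 ] [ 0.4578 -0.2215  0.105 ] 0.06590976931660784 [ 0.4907 -0.2196  0.105 ] 3.316710919325846
0.114 [ 0.525  -0.2175  0.114 ] [ 0.4616 -0.2212  0.114 ] 0.06342589894938902 [ 0.4933 -0.2194  0.114 ] 3.3167109193258484
0.118 [ 0.5255 -0.2175  0.118 ] [ 0.4633 -0.2211  0.118 ] 0.06232195656395832 [ 0.4944 -0.2193  0.118 ] 3.3167109193258297
(array([ 0.5235, -0.2155,  0.1106]), [np.float64(0.0023252643528579317), np.float64(0.00020429723556544978), np.float64(0.0023402307566078914)]) (array([ 0.4599, -0.2207,  0.1071]), [np.float64(0.0013056843660990286), np.float64(0.0010391393219112072), np.float64(0.00123749737556626)])
[ 0.5299 -0.1879  0.038 ]
[ 0.534  -0.2462  0.038 ]
[ 0.4502 -0.1925  0.038 ]
[ 0.4539 -0.252   0.038 ]
```

```bash
python3 - <<'E'
from h import *
rows([.4925,-.2188,.086],-86.2)
E
```

```text
turn(deg) [-0.    0.    0.24] units [-0.    0.    0.05] shift before turn [ 0.0014 -0.0009  0.1153] after [ 0.0014 -0.0009  0.1153]
```

Request:
send_rows([
  [[0.0014, -0.001, 0.02], [0, 0, 0.05]],
  [[0, 0, 0.03], [0, 0, 0]],
  [[0, 0, 0.03], [0, 0, 0]],
  [[0, 0, 0.025], [0, 0, 0]],
  [[0, 0, 0.01], [0, 0, 0]],
  [[0, 0, 0], [0, 0, 0]],
], fingers=0)

```text
clock: 3.05
tcp_pos: [0.4925, -0.2187, 0.0861]
orientation: [2.293, -2.147, -0.001]
contact_force: [-0.1, 0.2, 0.9]
grip_width: 0.0854
```

Request:
send_rows([
  [[0, 0, 0], [0, 0, 0]],
  [[0, 0, 0], [0, 0, 0]],
  [[0, 0, 0], [0, 0, 0]],
  [[0, 0, 0], [0, 0, 0]],
  [[0, 0, 0], [0, 0, 0]],
  [[0, 0, 0], [0, 0, 0]],
  [[0, 0, 0], [0, 0, 0]],
  [[0, 0, 0], [0, 0, 0]],
], fingers=255, grip_force=80)

```text
clock: 4.05
tcp_pos: [0.4929, -0.2187, 0.0868]
orientation: [-2.293, 2.148, -0.001]
contact_force: [-0.4, 1.1, 6.0]
grip_width: 0.0124
```

```bash
python3 - <<'E'
from h import *
st();c=cam('wrist');save(c,'w2')
E
```

```text
t 4.05 tcp [ 0.4929 -0.2187  0.0868] yaw -86.26 z [ 5.e-04 -1.e-04 -1.e+00] F [-0.4  1.1  6. ] M [0.29 0.29 0.05] w 0.0124 j [ 0.4   0.45 -0.12  2.    0.08  0.7  -1.28]
```

View pics/w2.png

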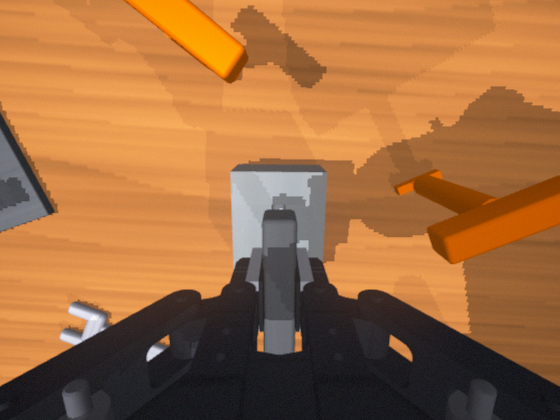

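Request:
send_rows([
  [[0, 0, -0.006], [0, 0, 0]],
  [[0, 0, -0.012], [0, 0, 0]],
  [[0, 0, -0.02], [0, 0, 0]],
  [[0, 0, -0.025], [0, 0, 0]],
  [[0, 0, -0.025], [0, 0, 0]],
  [[0, 0, -0.022], [0, 0, 0]],
  [[0, 0, 0], [0, 0, 0]],
])

```text
clock: 4.97
tcp_pos: [0.4937, -0.2192, 0.1983]
orientation: [-2.291, 2.147, -0.006]
contact_force: [0.1, 0.4, -2.2]
grip_width: 0.0129
```

```bash
python3 - <<'E'
from h import *
st();c=cam('wrist');save(c,'w3');rows([.472,.186,.165],-71.6)
c=cam('scene');save(c,'s1');crop(c,110,110,230,230,'c6',5)
E
```

```text
t 4.97 tcp [ 0.4937 -0.2192  0.1983] yaw -86.28 z [ 0.0038 -0.0015 -1.    ] F [ 0.1  0.4 -2.2] M [ 0.02 -0.03  0.06] w 0.0129 j [ 0.41  0.3  -0.14  1.91  0.05  0.94 -1.25]
turn(deg) [ -0.08  -0.05 -14.67] units [-0.02 -0.01 -2.93] shift before turn [-0.4054 -0.0054  0.0316] after [-0.3908 -0.108   0.0319]
```

View pics/w3.png

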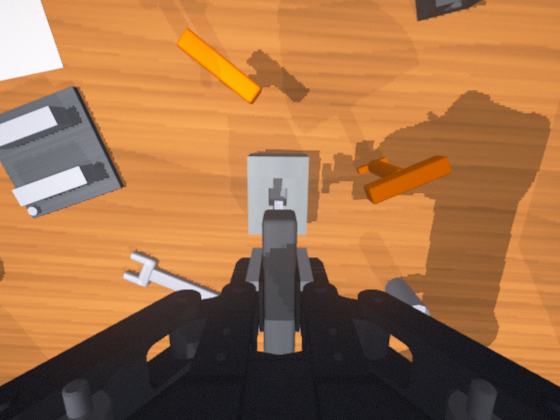

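View pics/c6.png

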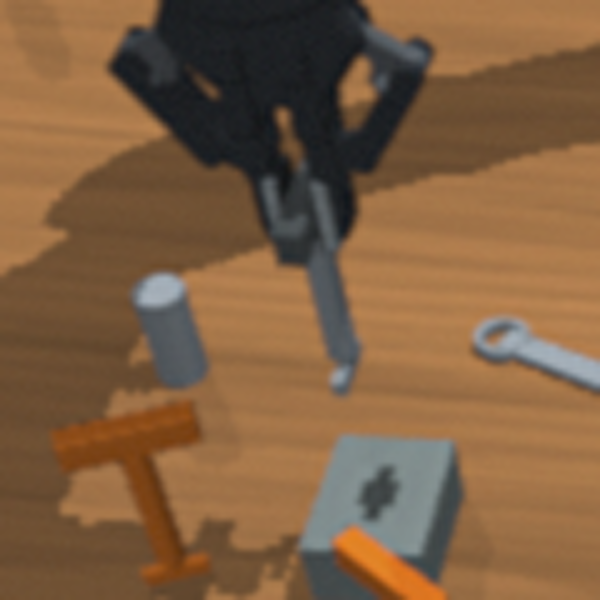

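Request:
send_rows([
  [[-0.02, 0, 0], [0, 0, 0]],
  [[-0.04, -0.001, 0], [0, 0, 0]],
  [[-0.05, -0.001, 0.004], [0, 0, 0]],
  [[-0.05, -0.001, 0.004], [0, 0, 0]],
  [[-0.05, -0.001, 0.004], [0, 0, 0]],
  [[-0.05, -0.001, 0.004], [0, 0, 0]],
  [[-0.05, -0.001, 0.004], [0, 0, 0]],
  [[-0.05, 0, 0.004], [0, 0, 0]],
  [[-0.03, 0, 0.004], [0, 0, 0]],
  [[-0.015, 0, 0.004], [0, 0, 0]],
  [[0, 0, 0], [0, 0, -0.98]],
  [[0, 0, 0], [0, 0, -0.98]],
  [[0, 0, 0], [0, 0, -0.97]],
  [[0, 0, 0], [0, 0, 0]],
])

```text
clock: 6.82
tcp_pos: [0.4718, 0.185, 0.1637]
orientation: [2.545, -1.839, -0.001]
contact_force: [0.4, -0.0, -1.6]
grip_width: 0.0126
```

```bash
python3 - <<'E'
from h import *
st();c=cam('wrist');save(c,'w4')
E
```

```text
t 6.83 tcp [0.4718 0.185  0.1637] yaw -71.71 z [-1.1e-03 -7.0e-04 -1.0e+00] F [ 0.4 -0.  -1.6] M [ 0.02 -0.   -0.03] w 0.0126 j [-0.16  0.31 -0.4   2.    0.16  0.86 -1.9 ]
```

View pics/w4.png

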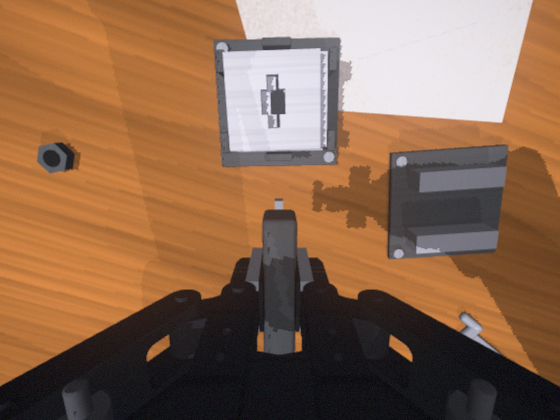

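```bash
python3 - <<'E'
from h import *
c=load('w4');crop(c,210,30,350,175,'c7',5);crop(c,255,190,305,240,'c8',10)
E
```

```text
(no output)
```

View pics/c7.png

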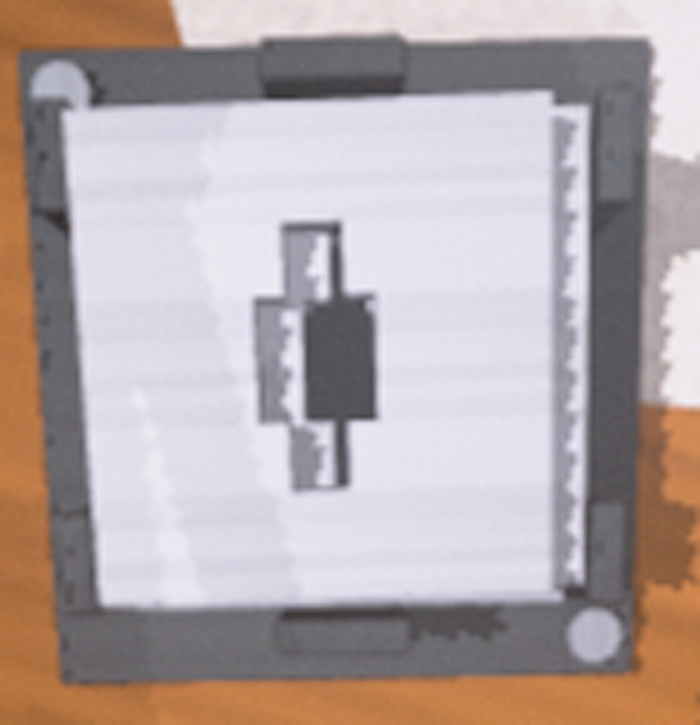

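View pics/c8.png

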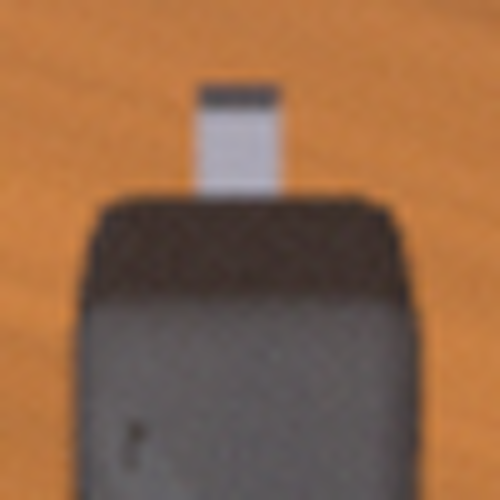

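Request:
send_rows([
  [[0, 0, 0], [0, -1, 0]],
  [[0, 0, 0], [0, -1, 0]],
  [[0, 0, 0], [0, -1, 0]],
  [[0, 0, 0], [0, -1, 0]],
  [[0, 0, 0], [0, -1, 0]],
  [[0, 0, 0], [0, -1, 0]],
  [[0, 0, 0], [0, -1, 0]],
  [[0, 0, 0], [0, -1, 0]],
  [[0, 0, 0], [0, 0, 0]],
])

```text
clock: 8.0
tcp_pos: [0.4726, 0.1837, 0.1629]
orientation: [-2.126, 1.544, 0.776]
contact_force: [-0.4, -0.3, -1.3]
grip_width: 0.0128
```

```bash
python3 - <<'E'
from h import *
st();c=cam('wrist');save(c,'w5')
E
```

```text
t 8.0 tcp [0.4726 0.1837 0.1629] yaw -72.05 z [-0.202   0.6099 -0.7663] F [-0.4 -0.3 -1.3] M [-0.85 -0.3  -0.02] w 0.0128 j [ 0.41  0.52 -0.63  1.97 -0.5   0.92 -1.08]
```

View pics/w5.png

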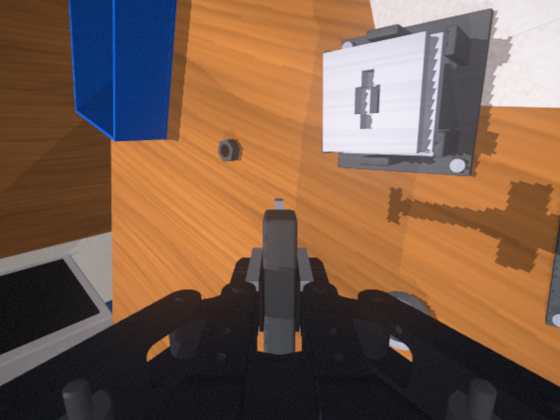

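```bash
python3 - <<'E'
from h import *
c=load('w5');crop(c,315,5,500,185,'c9',4);crop(c,415,20,475,170,'c10',5)
E
```

```text
(no output)
```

View pics/c9.png

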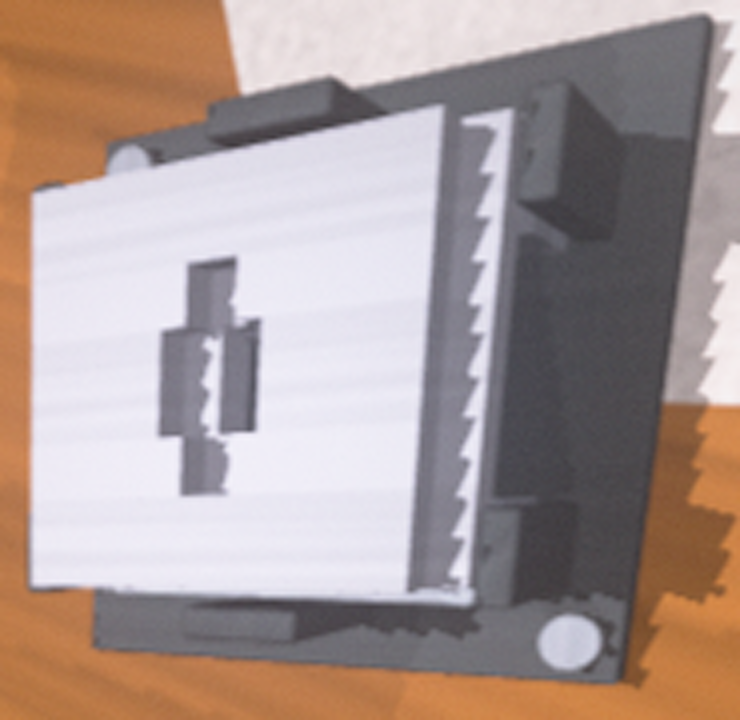

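```bash
python3 - <<'E'
from h import *
np.set_printoptions(precision=4,suppress=True)
a=load('w4');b=load('w5')
A=lambda x,y:np.array([x,y])/5+[210,30]
B=lambda x,y:np.array([x,y])/4+[315,5]
P={}
for n,p,q in [('topTR',(553,93),(445,105)),('topTL',(62,113),(33,192)),('topBL',(98,605),(30,588)),('topBR',(563,597),(408,592)),('lowTR',(589,105),(514,108)),('lowBR',(585,592),(472,595)),
 ('holeTR',(377,297),(262,320)),('holeBR',(377,418),(255,433)),('holeTL',(257,300),(163,330)),('holeBL',(262,420),(160,435)),('slTL',(282,225),(190,263)),('slTR',(340,225),(238,258)),('slBL',(293,490),(180,495)),('slBR',(347,487),(228,495))]:
    P[n]=tri([(a,A(*p)),(b,B(*q))]); print(n,P[n][0],np.array(P[n][1])*1e3, 'z62:',onz(a,A(*p),.062)[:2],onz(b,B(*q),.062)[:2])
E
```

```text
topTR [0.5945 0.1932 0.0625] [0.0885 0.0885] z62: [0.5945 0.1931] [0.5946 0.1934]
topTL [0.5703 0.259  0.0622] [0.3083 0.3083] z62: [0.57  0.259] [0.5706 0.2592]
topBL [0.5046 0.235  0.0624] [0.2705 0.2705] z62: [0.5048 0.2351] [0.5042 0.2351]
topBR [0.5293 0.1679 0.0661] [0.5991 0.5991] z62: [0.5286 0.167 ] [0.5292 0.1691]
lowTR [0.5971 0.187  0.0521] [0.0413 0.0413] z62: [0.5947 0.1877] [0.5957 0.1838]
lowBR [0.5303 0.1623 0.0512] [0.1624 0.1624] z62: [0.5304 0.1641] [0.5322 0.1601]
holeTR [0.5608 0.2083 0.0629] [0.0966 0.0966] z62: [0.5608 0.2083] [0.5609 0.2087]
holeBR [0.5444 0.2028 0.0624] [0.2266 0.2266] z62: [0.5447 0.2029] [0.5442 0.2029]
holeTL [0.555  0.225  0.0627] [0.179 0.179] z62: [0.5549 0.225 ] [0.5551 0.2254]
holeBL [0.5389 0.2191 0.0625] [0.0346 0.0346] z62: [0.539  0.2192] [0.5388 0.2194]
slTL [0.566  0.2246 0.0617] [0.191 0.191] z62: [0.5658 0.2246] [0.5662 0.2246]
slTR [0.5686 0.2166 0.0617] [0.1364 0.1364] z62: [0.5684 0.2165] [0.5687 0.2165]
slBL [0.5307 0.2116 0.0626] [0.0483 0.0483] z62: [0.5307 0.2117] [0.5306 0.2119]
slBR [0.5335 0.2039 0.0611] [0.2516 0.2516] z62: [0.5337 0.204 ] [0.5334 0.2035]
```

```bash
python3 - <<'E'
from h import *
np.set_printoptions(precision=4,suppress=True)
c=load('w5');im=c['img'][25:165,405:475]
im=cv2.resize(im,None,fx=5,fy=4.2,interpolation=cv2.INTER_CUBIC)
im=np.clip((im/255.)**.6*330-60,0,255).astype(np.uint8);cv2.imwrite('pics/c11.png',im)
a=load('w4')
for p in [(20,50),(648,42),(632,668),(65,682)]: print(onz(a,np.array(p)/5+[210,30],.008))
for p in [(707,15),(622,682),(95,648)]: print(onz(c,np.array(p)/4+[315,5],.008))
E
```

```text
[0.5848 0.2805 0.008 ]
[0.6201 0.1777 0.008 ]
[0.5186 0.1414 0.008 ]
[0.4819 0.2438 0.008 ]
[0.6205 0.1779 0.008 ]
[0.5186 0.1408 0.008 ]
[0.4818 0.2437 0.008 ]
```

View pics/c11.png

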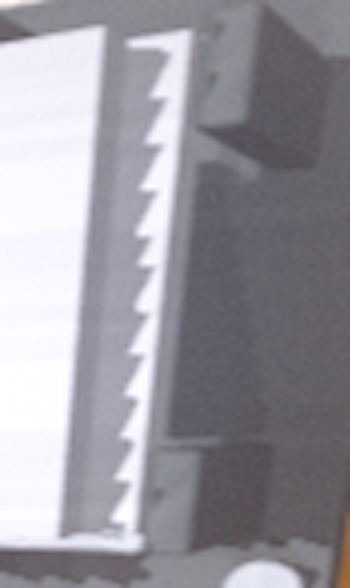

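```bash
python3 - <<'E'
from h import *
def enh(c,x0,y0,x1,y1,s):
    im=cv2.resize(c['img'][y0:y1,x0:x1],None,fx=s,fy=s,interpolation=cv2.INTER_CUBIC)
    return np.clip((im/255.)**.5*400-130,0,255).astype(np.uint8)
a=enh(load('w4'),255,68,292,134,9);b=enh(load('w5'),350,65,387,131,9)
cv2.imwrite('pics/c12.png',np.hstack([a,b]))
E
```

View pics/c12.png

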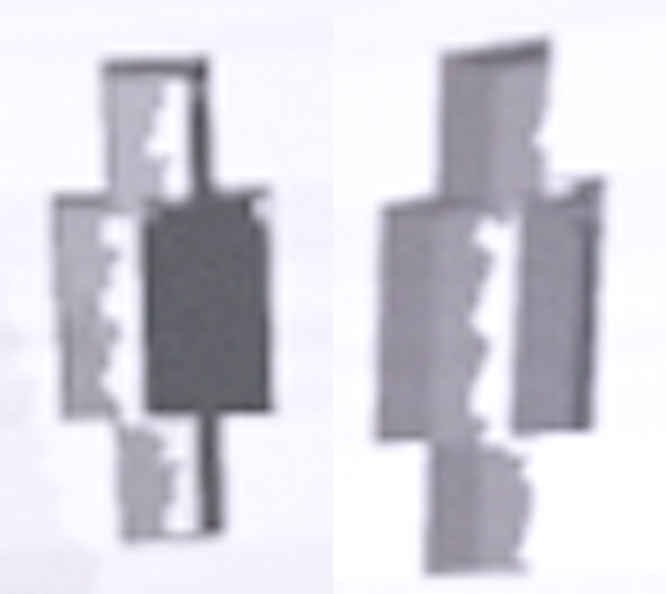

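```bash
python3 - <<'E'
from h import *
np.set_printoptions(precision=2,suppress=True)
c=load('w5');yw=np.radians(19.7);E=np.array([[np.cos(yw),np.sin(yw)],[-np.sin(yw),np.cos(yw)]]);O=np.array([.5514,.2109])
f=lambda uv:[ (E@(onz(c,uv,z)[:2]-O)*1e3) for z in (.062,.052,.042,.032,.008)]
for n,uv in [('hole dark',(350+(580-333)/9,65+320/9)),('mid left edge',(350+(515-333)/9,65+320/9)),('top left',(350+(382-333)/9,65+320/9)),('topwall/mid',(350+(437-333)/9,65+320/9))]: print(n,f(uv))
g=cv2.cvtColor(c['img'],cv2.COLOR_BGR2GRAY)
for row in (75,85,95,105,115): print(row,list(zip(range(418,460),g[row,418:460].tolist())))
print(g[100,350:392])
E
```

```text
hole dark [array([-1.34, -3.74]), array([-0.52,  0.54]), array([0.31, 4.83]), array([1.13, 9.11]), array([ 3.1, 19.4])]
mid left edge [array([-0.97,  1.35]), array([-0.13,  5.87]), array([ 0.71, 10.4 ]), array([ 1.55, 14.93]), array([ 3.57, 25.79])]
top left [array([-0.17, 12.25]), array([ 0.71, 17.3 ]), array([ 1.59, 22.34]), array([ 2.47, 27.39]), array([ 4.57, 39.5 ])]
topwall/mid [array([-0.5 ,  7.66]), array([ 0.36, 12.49]), array([ 1.22, 17.31]), array([ 2.08, 22.14]), array([ 4.15, 33.73])]
75 [(418, 233), (419, 231), (420, 233), (421, 226), (422, 182), (423, 122), (424, 116), (425, 116), (426, 118), (427, 129), (428, 136), (429, 136), (430, 134), (431, 134), (432, 135), (433, 136), (434, 185), (435, 226), (436, 229), (437, 229), (438, 214), (439, 157), (440, 115), (441, 112), (442, 110), (443, 92), (444, 78), (445, 77), (446, 77), (447, 76), (448, 75), (449, 75), (450, 77), (451, 78), (452, 79), (453, 81), (454, 78), (455, 78), (456, 82), (457, 81), (458, 77), (459, 78)]
85 [(418, 227), (419, 227), (420, 225), (421, 192), (422, 133), (423, 117), (424, 115), (425, 115), (426, 
[... 1321 characters left out ...]
6, 76), (457, 79), (458, 77), (459, 77)]
115 [(418, 230), (419, 187), (420, 123), (421, 118), (422, 118), (423, 121), (424, 130), (425, 138), (426, 137), (427, 138), (428, 137), (429, 137), (430, 135), (431, 189), (432, 230), (433, 233), (434, 223), (435, 172), (436, 116), (437, 115), (438, 110), (439, 96), (440, 76), (441, 75), (442, 72), (443, 72), (444, 74), (445, 71), (446, 73), (447, 73), (448, 72), (449, 70), (450, 72), (451, 73), (452, 70), (453, 72), (454, 72), (455, 72), (456, 72), (457, 74), (458, 75), (459, 76)]
[235 235 235 235 210 144 124 125 122 123 127 134 142 141 140 187 229 237
 237 217 153 125 124 125 124 125 119 106  94 173 229 236 236 237 236 234
 235 234 235 234 233 234]
```

```bash
cat >> h.py <<'E'
def tool_pt(f_K,T,uv,z):
    d=T[:3,:3]@np.linalg.inv(f_K)@np.array([uv[0],uv[1],1.]);o=T[:3,3];return o+d*(z-o[2])/d[2]
E
python3 - <<'E'
from h import *
np.set_printoptions(precision=5,suppress=True)
f=grab_frame('wrist');T=np.array(f['T_tool_cam']);print(T)
np.save('T.npy',T)
c=load('w4');K=c['K']
print('foot end top',tool_pt(K,T,(278.9,200.9),.0708),'bot',tool_pt(K,T,(278.9,198.5),.0788))
print('handle top end',tool_pt(K,T,(279.6,219.7),-.0272),'bot',tool_pt(K,T,(279.6,209.8),-.0092))
E
```

```text
[[ 1.       0.00002 -0.00033  0.00096]
 [ 0.00007  0.96337  0.26819 -0.06701]
 [ 0.00033 -0.26819  0.96337 -0.1433 ]
 [ 0.       0.       0.       1.     ]]
foot end top [ 0.00081 -0.01475  0.0708 ] bot [ 0.0008  -0.01462  0.0788 ]
handle top end [ 0.00115 -0.03109 -0.0272 ] bot [ 0.00118 -0.03017 -0.0092 ]
```

Request:
send_rows([
  [[0, 0, 0], [0, 1, 0]],
  [[0, 0, 0], [0, 1, 0]],
  [[0, 0, 0], [0, 1, 0]],
  [[0, 0, 0], [0, 1, 0]],
  [[0, 0, 0], [0, 1, 0]],
  [[0, 0, 0], [0, 1, 0]],
  [[0, 0, 0], [0, 1, 0]],
  [[0, 0, 0], [0, 1, 0]],
  [[0, 0, 0], [0, 0, 0]],
])

```text
clock: 9.22
tcp_pos: [0.4712, 0.1891, 0.1654]
orientation: [-2.551, 1.829, -0.001]
contact_force: [0.8, -1.0, -1.8]
grip_width: 0.0128
```

```bash
python3 - <<'E'
from h import *
st();rows([.5507,.2150,.15],-70)
E
```

```text
t 9.22 tcp [0.4712 0.1891 0.1654] yaw -71.28 z [ 0.0021  0.0014 -1.    ] F [ 0.8 -1.  -1.8] M [-0.01 -0.01 -0.  ] w 0.0128 j [-0.18  0.31 -0.39  2.    0.15  0.86 -1.89]
turn(deg) [-0.14  0.04 -1.28] units [-0.03  0.01 -0.26] shift before turn [ 0.001  -0.0835  0.0156] after [ 0.0029 -0.0835  0.0154]
```

Request:
send_rows([
  [[0, 0, 0], [-0.03, 0.01, -0.26]],
  [[0.001, -0.028, 0.004], [0, 0, 0]],
  [[0.001, -0.028, 0.006], [0, 0, 0]],
  [[0.001, -0.0275, 0.0055], [0, 0, 0]],
  [[0, 0, 0], [0, 0, 0]],
  [[0, 0, 0], [0, 0, 0]],
])

```text
clock: 9.98
tcp_pos: [0.5514, 0.21, 0.1483]
orientation: [2.565, -1.808, -0.003]
contact_force: [0.3, 0.1, -1.2]
grip_width: 0.0127
```

```bash
python3 - <<'E'
from h import *
st();rows([.5507,.2150,.15],-70)
c=cam('wrist');save(c,'w6');crop(c,200,120,360,260,'c13',5)
E
```

```text
t 9.97 tcp [0.5514 0.21   0.1483] yaw -70.38 z [-0.0036 -0.0017 -1.    ] F [ 0.3  0.1 -1.2] M [0.02 0.01 0.03] w 0.0127 j [-0.19  0.46 -0.36  1.82  0.2   0.91 -1.87]
turn(deg) [ 0.23 -0.02 -0.38] units [ 0.05 -0.   -0.08] shift before turn [-0.0049 -0.001  -0.0018] after [-0.0049 -0.0011 -0.0017]
```

View pics/c13.png

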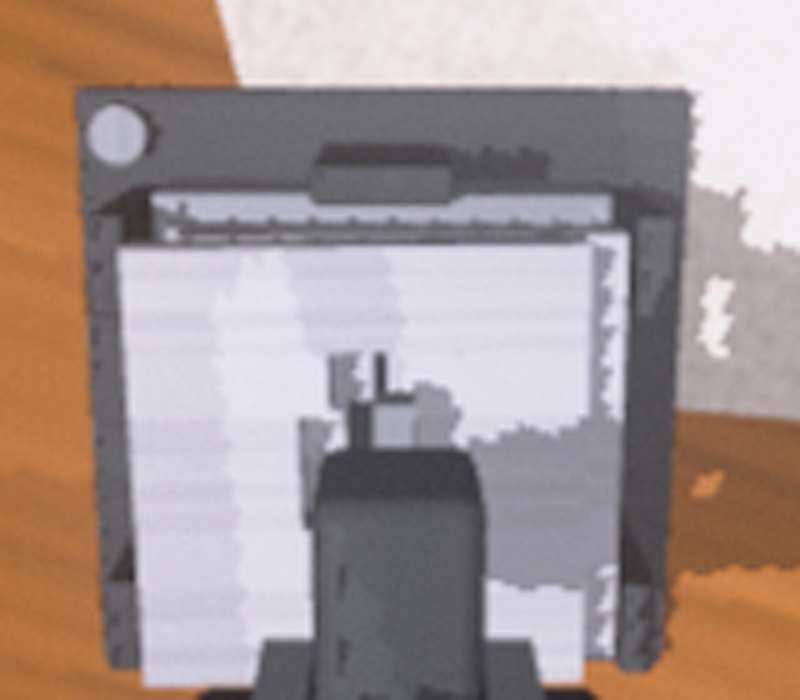

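```bash
python3 - <<'E'
from h import *
np.set_printoptions(precision=2,suppress=True)
c=load('w6');yw=np.radians(19.7);E=np.array([[np.cos(yw),np.sin(yw)],[-np.sin(yw),np.cos(yw)]]);O=np.array([.5514,.2109])
f=lambda uv,zz:[ (E@(onz(c,uv,z)[:2]-O)*1e3) for z in zz]
A=lambda x,y:np.array([x,y])/5+[200,120]
for n,p in [('botL',(150,193)),('botR',(613,193)),('topL',(118,250)),('topR',(588,243)),('midR',(628,232)),('midRbot',(612,655))]: print(n,f(A(*p),(.062,.052,.042)))
im=cv2.resize(c['img'][150:175,215:340],None,fx=6.4,fy=12,interpolation=cv2.INTER_CUBIC);cv2.imwrite('pics/c14.png',im)
E
```

```text
botL [array([42.39, 33.83]), array([41.31, 35.4 ]), array([40.22, 36.97])]
botR [array([ 42.31, -33.89]), array([ 41.22, -35.28]), array([ 40.13, -36.68])]
topL [array([34.04, 38.93]), array([32.59, 40.72]), array([31.14, 42.51])]
topR [array([ 35.  , -30.47]), array([ 33.59, -31.72]), array([ 32.18, -32.96])]
midR [array([ 36.61, -36.31]), array([ 35.27, -37.81]), array([ 33.94, -39.31])]
midRbot [array([-30.58, -36.43]), array([-34.86, -37.94]), array([-39.14, -39.45])]
```

View pics/c14.png

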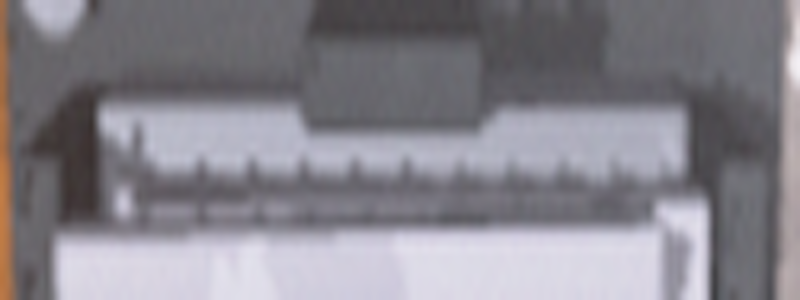

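```bash
python3 - <<'E'
from h import *
np.set_printoptions(precision=2,suppress=True)
c=load('w6');yw=np.radians(19.7);E=np.array([[np.cos(yw),np.sin(yw)],[-np.sin(yw),np.cos(yw)]]);O=np.array([.5514,.2109])
f=lambda uv,zz:[ (E@(onz(c,uv,z)[:2]-O)*1e3) for z in zz]
for p in [(108,185),(108,205),(130,185),(130,205),(115,220)]: print(p,f((215+p[0]/6.4,150+p[1]/12),(.052,.042,.032)))
im=cv2.resize(c['img'][155:175,222:262],None,fx=18,fy=18,interpolation=cv2.INTER_NEAREST);cv2.imwrite('pics/c15.png',im)
E
```

```text
(108, 185) [array([36.11, 34.19]), array([34.81, 35.71]), array([33.5 , 37.23])]
(108, 205) [array([34.83, 34.24]), array([33.48, 35.77]), array([32.12, 37.29])]
(130, 185) [array([36.11, 31.55]), array([34.8 , 32.96]), array([33.5 , 34.37])]
(130, 205) [array([34.83, 31.6 ]), array([33.47, 33.01]), array([32.11, 34.42])]
(115, 220) [array([33.87, 33.44]), array([32.47, 34.93]), array([31.07, 36.42])]
```

View pics/c15.png

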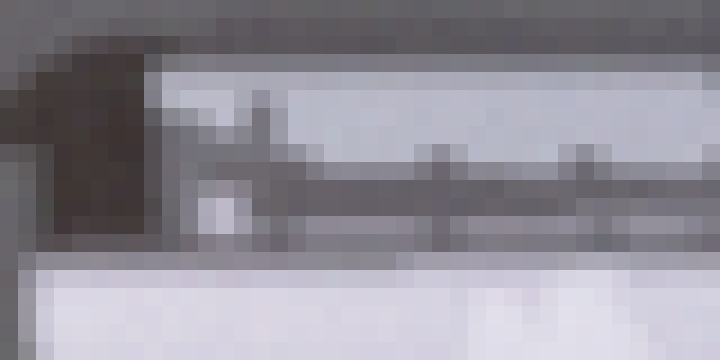

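Request:
send_rows([
  [[-0.0045, -0.001, -0.0015], [0.05, 0, -0.08]],
  [[0, 0, 0], [0, 0, 0]],
  [[0, 0, 0], [0, 0, 0]],
  [[0, 0, 0], [0, 0, 0]],
])

```text
clock: 10.52
tcp_pos: [0.5512, 0.2155, 0.1501]
orientation: [-2.574, 1.8, -0.003]
contact_force: [1.0, -0.1, -2.3]
grip_width: 0.0126
```

```bash
python3 - <<'E'
from h import *
st();c=cam('wrist');save(c,'w7');crop(c,200,120,360,260,'c16',5);o=st();rows([.5507,.2150,.15],-70)
E
```

```text
t 10.53 tcp [0.5512 0.2155 0.1501] yaw -69.92 z [ 2.e-03 -3.e-04 -1.e+00] F [ 1.  -0.1 -2.3] M [ 0.01 -0.02  0.04] w 0.0126 j [-0.2   0.45 -0.36  1.82  0.2   0.9  -1.87]
t 10.57 tcp [0.5512 0.2155 0.1501] yaw -69.92 z [ 1.9e-03 -4.0e-04 -1.0e+00] F [ 0.2 -0.2 -2.1] M [-0.02  0.   -0.01] w 0.0128 j [-0.2   0.45 -0.36  1.82  0.2   0.9  -1.87]
turn(deg) [-0.09 -0.06  0.08] units [-0.02 -0.01  0.02] shift before turn [0.0003 0.0007 0.0001] after [0.0003 0.0007 0.0001]
```

View pics/c16.png

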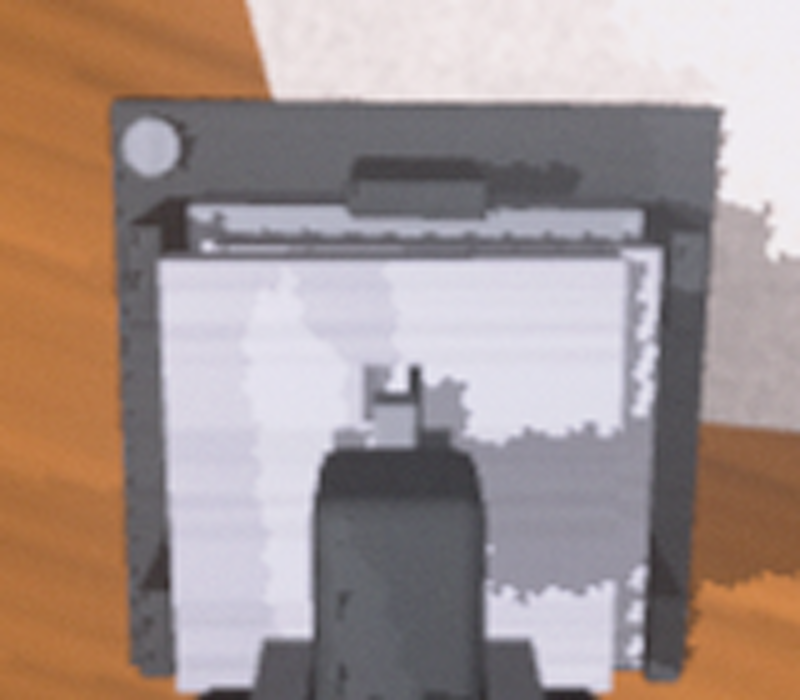

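```bash
python3 - <<'E'
from h import *
np.set_printoptions(precision=2,suppress=True)
c=load('w7');T=np.load('T.npy');K=c['K'];A=lambda x,y:np.array([x,y])/5+[200,120]
zt=.1501-.0622
print('slot end ctr (tool mm)',tool_pt(K,T,A(392.5,366),zt)*1e3)
print('foot end bot',tool_pt(K,T,A(394,393),.0788)*1e3,'top',tool_pt(K,T,A(394,404),.0708)*1e3)
print('top L,R',tool_pt(K,T,A(160,262),zt)*1e3,tool_pt(K,T,A(623,256),zt)*1e3,tool_pt(K,T,A(177,690),zt)*1e3,tool_pt(K,T,A(613,690),zt)*1e3)
print('mid R',tool_pt(K,T,A(662,247),zt+.01)*1e3,tool_pt(K,T,A(642,665),zt+.01)*1e3)
E
```

```text
slot end ctr (tool mm) [  0.49 -16.62  87.9 ]
foot end bot [  0.73 -14.54  78.8 ] top [  0.73 -14.83  70.8 ]
top L,R [-34.31 -32.53  87.9 ] [ 34.97 -33.43  87.9 ] [-34.39  36.93  87.9 ] [36.12 36.92 87.9 ]
mid R [ 42.46 -33.38  97.9 ] [42.34 36.87 97.9 ]
```

Request:
send_rows([
  [[-0.0003, 0.001, 0.003], [0, 0, 0]],
  [[0, 0, 0.003], [0, 0, 0]],
  [[0, 0, 0.002], [0, 0, 0]],
  [[0, 0, 0.0015], [0, 0, 0]],
  [[0, 0, 0.0015], [0, 0, 0]],
  [[0, 0, 0], [0, 0, 0]],
])

```text
clock: 11.32
tcp_pos: [0.5502, 0.2155, 0.1389]
orientation: [-2.574, 1.8, -0.002]
contact_force: [0.2, 0.3, -2.3]
grip_width: 0.0128
```

```bash
python3 - <<'E'
from h import *
st()
E
```

```text
t 11.32 tcp [0.5502 0.2155 0.1389] yaw -69.92 z [ 1.8e-03 -3.0e-04 -1.0e+00] F [ 0.2  0.3 -2.3] M [ 0.02  0.02 -0.03] w 0.0128 j [-0.2   0.47 -0.36  1.83  0.21  0.88 -1.88]
```

Request:
send_rows([
  [[0, 0, 0.0015], [0, 0, 0]],
  [[0, 0, 0.0015], [0, 0, 0]],
  [[0, 0, 0.0015], [0, 0, 0]],
  [[0, 0, 0], [0, 0, 0]],
])

```text
clock: 11.82
tcp_pos: [0.5501, 0.2155, 0.1344]
orientation: [-2.574, 1.8, -0.002]
contact_force: [0.3, -0.3, -2.3]
grip_width: 0.0128
```

```bash
python3 - <<'E'
from h import *
st()
E
```

```text
t 11.82 tcp [0.5501 0.2155 0.1344] yaw -69.92 z [ 1.6e-03 -3.0e-04 -1.0e+00] F [ 0.3 -0.3 -2.3] M [-0.03 -0.01 -0.02] w 0.0128 j [-0.2   0.47 -0.36  1.83  0.21  0.87 -1.88]
```

Request:
send_rows([
  [[0.0014, 0, 0], [0, 0, 0]],
  [[0.0014, 0, 0], [0, 0, 0]],
  [[0.0014, 0, 0], [0, 0, 0]],
  [[0.0014, 0, 0], [0, 0, 0]],
  [[0.0012, 0, 0], [0, 0, 0]],
  [[0, 0, 0], [0, 0, 0]],
  [[0, 0, 0], [0, 0, 0]],
])

```text
clock: 12.7
tcp_pos: [0.5527, 0.209, 0.1346]
orientation: [-2.574, 1.8, -0.003]
contact_force: [0.1, -0.5, -1.8]
grip_width: 0.0128
```

```bash
python3 - <<'E'
from h import *
st();c=cam('wrist');save(c,'w8');crop(c,200,120,360,260,'c17',5)
E
```

```text
t 12.7 tcp [0.5527 0.209  0.1346] yaw -69.92 z [ 2.1e-03 -4.0e-04 -1.0e+00] F [ 0.1 -0.5 -1.8] M [0.06 0.02 0.03] w 0.0128 j [-0.19  0.47 -0.36  1.83  0.21  0.87 -1.87]
```

View pics/c17.png

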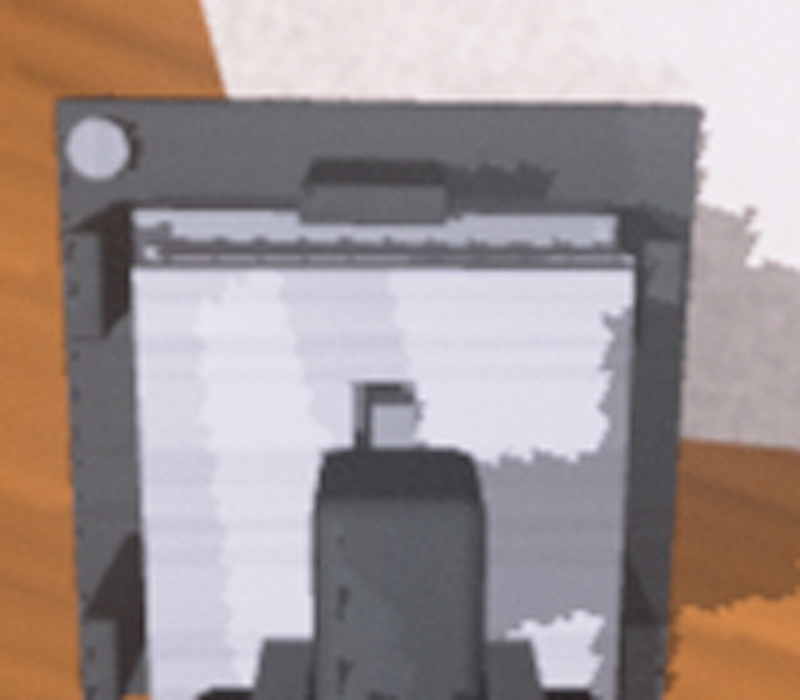

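Request:
send_rows([
  [[0, 0, 0.002], [0, 0, 0]],
  [[0, 0, 0.0015], [0, 0, 0]],
  [[0, 0, 0.001], [0, 0, 0]],
  [[0, 0, 0.001], [0, 0, 0]],
  [[0, 0, 0], [0, 0, 0]],
])

```text
clock: 13.38
tcp_pos: [0.5526, 0.2092, 0.129]
orientation: [-2.574, 1.8, -0.003]
contact_force: [0.5, 0.1, -1.6]
grip_width: 0.013
```

```bash
python3 - <<'E'
from h import *
st()
E
```

```text
t 13.38 tcp [0.5526 0.2092 0.129 ] yaw -69.92 z [ 1.8e-03 -3.0e-04 -1.0e+00] F [ 0.5  0.1 -1.6] M [-0.01 -0.02  0.04] w 0.013 j [-0.2   0.48 -0.35  1.84  0.21  0.86 -1.87]
```

Request:
send_rows([
  [[0, 0, 0.0015], [0, 0, 0]],
  [[0, 0, 0.0015], [0, 0, 0]],
  [[0, 0, 0.0015], [0, 0, 0]],
  [[0, 0, 0], [0, 0, 0]],
])

```text
clock: 13.88
tcp_pos: [0.5525, 0.2091, 0.1244]
orientation: [-2.574, 1.8, -0.002]
contact_force: [0.7, -0.6, -1.6]
grip_width: 0.013
```

```bash
python3 - <<'E'
from h import *
st()
E
```

```text
t 13.88 tcp [0.5525 0.2091 0.1244] yaw -69.91 z [ 1.7e-03 -3.0e-04 -1.0e+00] F [ 0.7 -0.6 -1.6] M [-0.02  0.02  0.04] w 0.013 j [-0.2   0.48 -0.35  1.84  0.22  0.85 -1.88]
```

Request:
send_rows([
  [[-0.0011, 0, 0], [0, 0, 0]],
  [[-0.0011, 0, 0], [0, 0, 0]],
  [[-0.0011, 0, 0], [0, 0, 0]],
  [[0, 0, 0], [0, 0, 0]],
  [[0, 0, 0.0015], [0, 0, 0]],
  [[0, 0, 0.0015], [0, 0, 0]],
  [[0, 0, 0.001], [0, 0, 0]],
  [[0, 0, 0.001], [0, 0, 0]],
  [[0, 0, 0], [0, 0, 0]],
])

```text
clock: 15.0
tcp_pos: [0.5515, 0.2123, 0.1194]
orientation: [-2.574, 1.8, -0.002]
contact_force: [1.4, -1.2, -0.9]
grip_width: 0.0126
```

```bash
python3 - <<'E'
from h import *
st()
E
```

```text
t 15.0 tcp [0.5515 0.2123 0.1194] yaw -69.92 z [ 1.8e-03 -1.0e-04 -1.0e+00] F [ 1.4 -1.2 -0.9] M [-0.51 -0.29  0.02] w 0.0126 j [-0.2   0.49 -0.35  1.84  0.22  0.84 -1.88]
```

Request:
send_rows([
  [[0, 0, 0.001], [0, 0, 0]],
  [[0, 0, 0.001], [0, 0, 0]],
  [[0, 0, 0], [0, 0, 0]],
])

```text
clock: 15.38
tcp_pos: [0.5514, 0.2124, 0.1174]
orientation: [-2.574, 1.799, -0.002]
contact_force: [0.8, -1.0, -1.5]
grip_width: 0.0126
```

```bash
python3 - <<'E'
from h import *
st()
E
```

```text
t 15.38 tcp [0.5514 0.2124 0.1174] yaw -69.91 z [ 1.7e-03 -1.0e-04 -1.0e+00] F [ 0.8 -1.  -1.5] M [-0.51 -0.29 -0.01] w 0.0126 j [-0.2   0.49 -0.35  1.84  0.22  0.84 -1.89]
```

Request:
send_rows([
  [[0, 0, 0.0015], [0, 0, 0]],
  [[0, 0, 0.0015], [0, 0, 0]],
  [[0, 0, 0.0015], [0, 0, 0]],
  [[0, 0, 0], [0, 0, 0]],
])

```text
clock: 15.88
tcp_pos: [0.5513, 0.2124, 0.1128]
orientation: [-2.574, 1.799, -0.002]
contact_force: [0.2, -1.3, -2.3]
grip_width: 0.013
```

```bash
python3 - <<'E'
from h import *
st()
E
```

```text
t 15.88 tcp [0.5513 0.2124 0.1128] yaw -69.9 z [ 1.6e-03 -1.0e-04 -1.0e+00] F [ 0.2 -1.3 -2.3] M [-0.38 -0.22  0.02] w 0.013 j [-0.21  0.5  -0.35  1.85  0.22  0.83 -1.89]
```

Request:
send_rows([
  [[0, 0, 0.0015], [0, 0, 0]],
  [[0, 0, 0.0015], [0, 0, 0]],
  [[0, 0, 0.0015], [0, 0, 0]],
  [[0, 0, 0.0015], [0, 0, 0]],
  [[0, 0, 0], [0, 0, 0]],
])

```text
clock: 16.5
tcp_pos: [0.5514, 0.2123, 0.1069]
orientation: [-2.574, 1.799, -0.002]
contact_force: [0.7, -0.5, -3.3]
grip_width: 0.0128
```

```bash
python3 - <<'E'
from h import *
st()
E
```

```text
t 16.5 tcp [0.5514 0.2123 0.1069] yaw -69.91 z [ 1.7e-03 -2.0e-04 -1.0e+00] F [ 0.7 -0.5 -3.3] M [-0.23 -0.23  0.04] w 0.0128 j [-0.21  0.51 -0.35  1.85  0.23  0.82 -1.89]
```

Request:
send_rows([
  [[0, 0, 0.0015], [0, 0, 0]],
  [[0, 0, 0.0015], [0, 0, 0]],
  [[0, 0, 0.0015], [0, 0, 0]],
  [[0, 0, 0.0015], [0, 0, 0]],
  [[0, 0, 0.0015], [0, 0, 0]],
  [[0, 0, 0], [0, 0, 0]],
])

```text
clock: 17.25
tcp_pos: [0.5514, 0.2123, 0.0994]
orientation: [-2.574, 1.799, -0.002]
contact_force: [0.7, -1.4, -2.6]
grip_width: 0.0128
```

```bash
python3 - <<'E'
from h import *
st();c=cam('wrist');save(c,'w9')
for n in('scene','top'): save(cam(n),n+'2')
crop(load('scene2'),300,150,420,290,'c18',5)
E
```

```text
t 17.25 tcp [0.5514 0.2123 0.0994] yaw -69.91 z [ 1.7e-03 -2.0e-04 -1.0e+00] F [ 0.7 -1.4 -2.6] M [-0.2  -0.15  0.02] w 0.0128 j [-0.21  0.52 -0.34  1.85  0.23  0.81 -1.9 ]
```

View pics/c18.png

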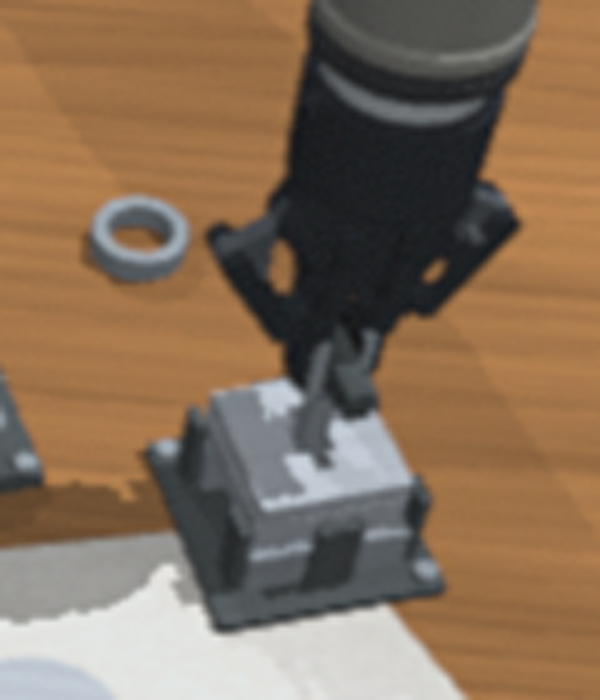

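View pics/w9.png

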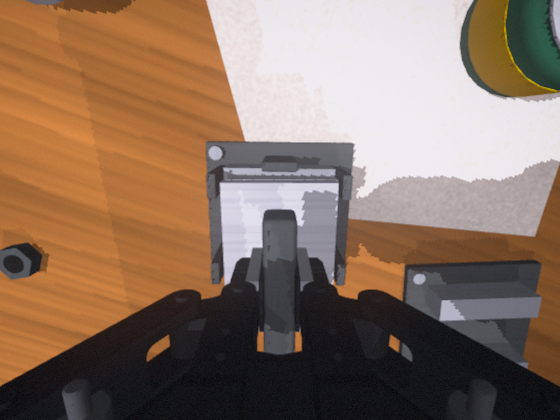

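Request:
send_rows([
  [[-0.00012, 3e-05, 0], [0, 0, -1]],
  [[-0.00012, 3e-05, 0], [0, 0, -1]],
  [[-0.00012, 3e-05, 0], [0, 0, -1]],
  [[-0.00012, 3e-05, 0], [0, 0, -1]],
  [[-0.00012, 3e-05, 0], [0, 0, -1]],
  [[-0.00012, 3e-05, 0], [0, 0, -1]],
  [[0, 0, 0], [0, 0, 0]],
])

```text
clock: 18.27
tcp_pos: [0.5514, 0.2126, 0.0997]
orientation: [-2.952, 1.074, -0.004]
contact_force: [1.6, -1.4, -0.9]
grip_width: 0.0127
```

```bash
python3 - <<'E'
from h import *
st()
E
```

```text
t 18.27 tcp [0.5514 0.2126 0.0997] yaw -39.98 z [ 2.5e-03 -1.0e-04 -1.0e+00] F [ 1.6 -1.4 -0.9] M [-0.28 -0.36 -0.05] w 0.0127 j [-0.12  0.54 -0.47  1.85  0.32  0.83 -1.45]
```

Request:
send_rows([
  [[-0.00012, 3e-05, 0], [0, 0, -1]],
  [[-0.00012, 3e-05, 0], [0, 0, -1]],
  [[-0.00012, 3e-05, 0], [0, 0, -1]],
  [[-0.00012, 3e-05, 0], [0, 0, -1]],
  [[-0.00012, 3e-05, 0], [0, 0, -1]],
  [[-0.00012, 3e-05, 0], [0, 0, -1]],
  [[-0.00012, 3e-05, 0], [0, 0, -1]],
  [[-0.00012, 3e-05, 0], [0, 0, -1]],
  [[-0.00012, 3e-05, 0], [0, 0, -1]],
  [[-0.00012, 3e-05, 0], [0, 0, -1]],
  [[-0.00012, 3e-05, 0], [0, 0, -1]],
  [[-0.00012, 3e-05, 0], [0, 0, -1]],
  [[0, 0, 0], [0, 0, 0]],
])

```text
clock: 19.9
tcp_pos: [0.5496, 0.2126, 0.0996]
orientation: [3.094, 0.544, 0.003]
contact_force: [1.7, -1.2, -1.0]
grip_width: 0.0128
```

```bash
python3 - <<'E'
from h import *
st();c=cam('wrist');save(c,'w10')
E
```

```text
t 19.9 tcp [0.5496 0.2126 0.0996] yaw 19.94 z [ 1.8e-03 -3.0e-04 -1.0e+00] F [ 1.7 -1.2 -1. ] M [-0.3  -0.23  0.  ] w 0.0128 j [ 0.06  0.6  -0.71  1.84  0.49  0.89 -0.54]
```

View pics/w10.png

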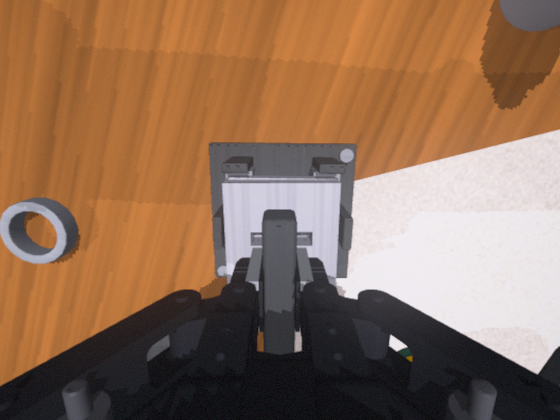

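Request:
send_rows([
  [[0, 0, -0.001], [0, 0, 0]],
  [[0, 0, -0.001], [0, 0, 0]],
  [[0, 0, -0.001], [0, 0, 0]],
  [[0, 0, -0.001], [0, 0, 0]],
  [[0, 0, -0.001], [0, 0, 0]],
  [[0, 0, -0.001], [0, 0, 0]],
  [[0, 0, -0.002], [0, 0, 0]],
  [[0, 0, 0], [0, 0, 0]],
])

```text
clock: 20.95
tcp_pos: [0.5496, 0.2128, 0.1078]
orientation: [3.093, 0.548, 0.003]
contact_force: [0.4, -0.5, -5.6]
grip_width: 0.0124
```

```bash
python3 - <<'E'
from h import *
st();c=cam('wrist');save(c,'w11')
E
```

```text
t 20.95 tcp [0.5496 0.2128 0.1078] yaw 20.08 z [ 0.0022 -0.     -1.    ] F [ 0.4 -0.5 -5.6] M [-0.04 -0.   -0.04] w 0.0124 j [ 0.06  0.59 -0.72  1.83  0.48  0.9  -0.53]
```

View pics/w11.png

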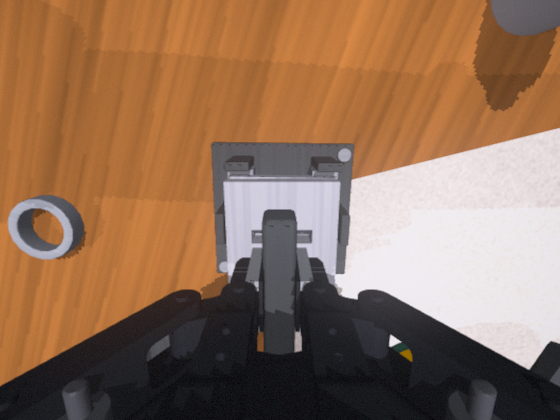

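Request:
send_rows([
  [[0, 0, -0.002], [0, 0, 0]],
  [[0, 0, -0.003], [0, 0, 0]],
  [[0, 0, -0.004], [0, 0, 0]],
  [[0, 0, -0.005], [0, 0, 0]],
  [[0, 0, -0.006], [0, 0, 0]],
  [[0, 0, -0.007], [0, 0, 0]],
  [[0, 0, -0.007], [0, 0, 0]],
  [[0, 0, -0.007], [0, 0, 0]],
  [[0, 0, -0.006], [0, 0, 0]],
  [[0, 0, -0.004], [0, 0, 0]],
  [[0, 0, -0.003], [0, 0, 0]],
  [[0, 0, -0.001], [0, 0, 0]],
  [[0, 0, 0], [0, 0, 0]],
  [[0, 0, 0], [0, 0, 0]],
  [[0, 0, 0], [0, 0, 0]],
])

```text
clock: 22.88
tcp_pos: [0.5493, 0.2127, 0.1624]
orientation: [3.093, 0.548, 0.002]
contact_force: [-0.7, 0.5, -5.9]
grip_width: 0.0125
```

```bash
python3 - <<'E'
from h import *
st();c=cam('wrist');save(c,'w12')
c=cam('scene');save(c,'scene3');crop(c,290,110,440,290,'c19',4)
E
```

```text
t 22.88 tcp [0.5493 0.2127 0.1624] yaw 20.09 z [ 1.6e-03 -3.0e-04 -1.0e+00] F [-0.7  0.5 -5.9] M [0.08 0.01 0.01] w 0.0125 j [ 0.09  0.52 -0.76  1.79  0.42  0.99 -0.48]
```

View pics/w12.png

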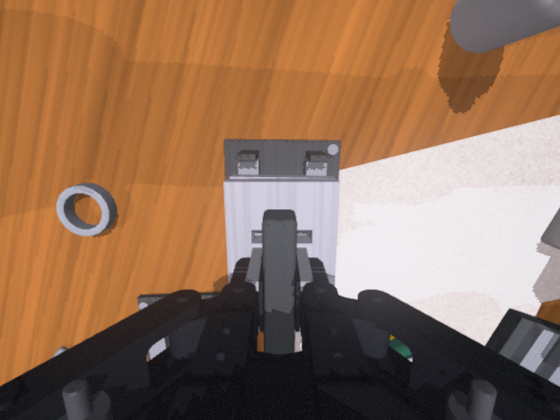

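View pics/c19.png

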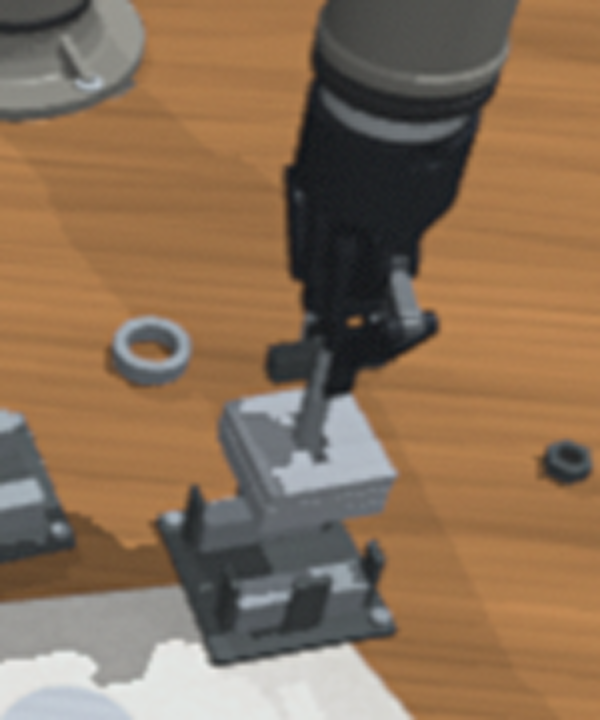

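```bash
python3 - <<'E'
from h import *
np.set_printoptions(precision=4,suppress=True)
a=load('w4')
crop(a,380,135,520,270,'c20',5)
crop(load('w1'),0,70,140,230,'c21',5)
E
```

```text
(no output)
```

View pics/c20.png

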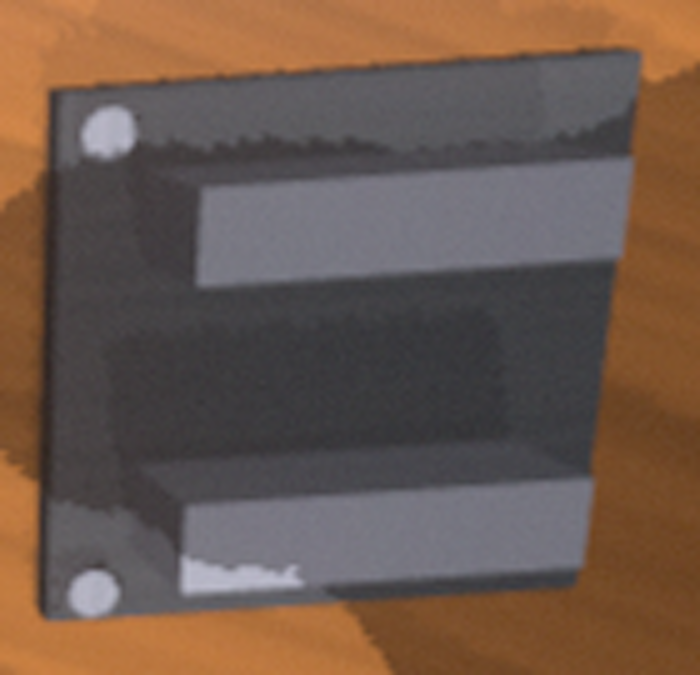

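View pics/c21.png

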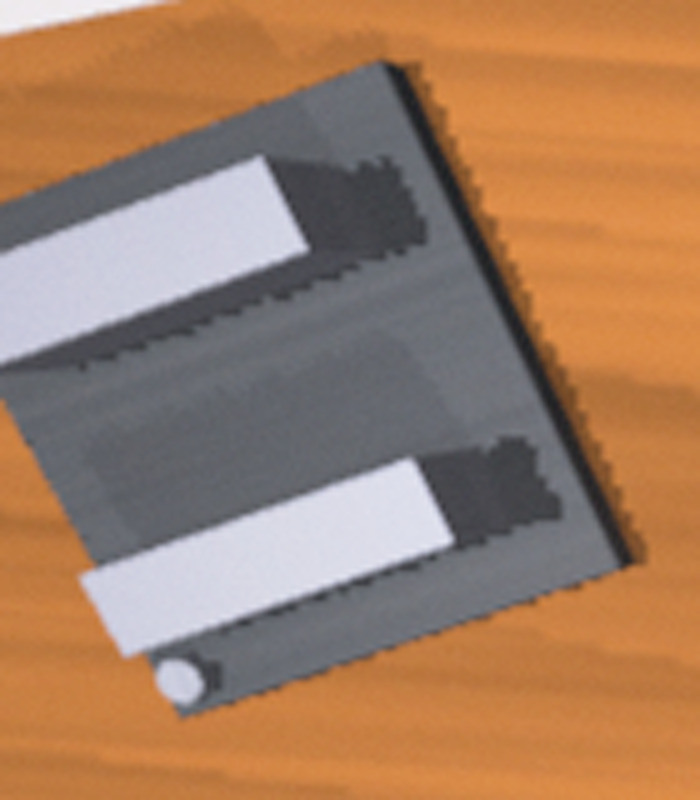

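```bash
python3 - <<'E'
from h import *
np.set_printoptions(precision=4,suppress=True)
a=load('w4');b=load('w1');A=lambda x,y:np.array([x,y])/5+[380,135];B=lambda x,y:np.array([x,y])/5+[0,70]
P=[onz(a,A(*p),.032) for p in [(202,187),(633,157),(197,287),(622,260),(183,508),(593,478),(180,594),(583,570)]]
for p in P: print(p)
print('ctr rails',np.mean(P,axis=0))
for i in (0,2,4,6): d=P[i]-P[i+1];print(np.linalg.norm(d),np.degrees(np.arctan2(-d[0],d[1])))
Q=[onz(a,A(*p),.008) for p in [(50,90),(640,50),(577,585),(45,617)]];print(Q,np.mean(Q,axis=0))
# corner triangulation a/b : near-right corners of lower rail in b (412,458)->(453,543)
print(tri([(a,A(593,478)),(b,B(412,458))]),tri([(a,A(583,570)),(b,B(453,543))]),tri([(a,A(633,157)),(b,B(265,157))]),tri([(a,A(180,594)),(b,B(130,655))]))
o=st()
E
```

```text
[0.5362 0.0729 0.032 ]
[0.5649 0.0029 0.032 ]
[0.5194 0.0659 0.032 ]
[ 0.5479 -0.0045  0.032 ]
[0.4798 0.0502 0.032 ]
[ 0.5094 -0.0201  0.032 ]
[0.4637 0.0433 0.032 ]
[ 0.4923 -0.0274  0.032 ]
ctr rails [0.5142 0.0229 0.032 ]
0.0756610197603653 22.328439937282194
0.07599095125310033 22.040164086539342
0.07621151278558591 22.787310481187973
0.07625081645226409 22.006969921560536
[array([0.544 , 0.0967, 0.008 ]), array([ 0.5857, -0.0059,  0.008 ]), array([ 0.4851, -0.0483,  0.008 ]), array([0.4438, 0.0536, 0.008 ])] [0.5147 0.024  0.008 ]
(array([ 0.5093, -0.0202,  0.0319]), [np.float64(8.81581250627307e-05), np.float64(8.815812506266676e-05)]) (array([ 0.4925, -0.0271,  0.0324]), [np.float64(8.98145394653996e-05), np.float64(8.981453946527037e-05)]) (array([0.5648, 0.0025, 0.0314]), [np.float64(0.0001458627747415939), np.float64(0.0001458627747413579)]) (array([0.4637, 0.0428, 0.0311]), [np.float64(0.00015919574205728636), np.float64(0.00015919574205733444)])
t 22.98 tcp [0.5494 0.2127 0.1625] yaw 20.09 z [ 0.0018 -0.0003 -1.    ] F [ 0.7 -0.4 -4.3] M [-0.01 -0.01 -0.03] w 0.0122 j [ 0.09  0.52 -0.76  1.79  0.42  0.99 -0.48]
```

```bash
python3 - <<'E'
from h import *
rows([.5133,.0242,.1625],22.3)
E
```

```text
turn(deg) [ 0.05 -0.09 -2.21] units [ 0.01 -0.02 -0.44] shift before turn [-0.0986  0.1646 -0.    ] after [-0.1049  0.1607 -0.    ]
```

Request:
send_rows([
  [[-0.0031, 0.0051, 0], [0, 0, 0]],
  [[-0.0062, 0.0103, 0], [0, 0, 0]],
  [[-0.0092, 0.0154, 0], [0, 0, 0]],
  [[-0.0123, 0.0206, 0], [0, 0, 0]],
  [[-0.0123, 0.0206, 0], [0, 0, 0]],
  [[-0.0123, 0.0206, 0], [0, 0, 0]],
  [[-0.0123, 0.0206, 0], [0, 0, 0]],
  [[-0.0123, 0.0206, 0], [0, 0, 0]],
  [[-0.0092, 0.0154, 0], [0, 0, -0.11]],
  [[-0.0062, 0.0103, 0], [0, 0, -0.11]],
  [[-0.0031, 0.0051, 0], [0, 0, -0.11]],
  [[0, 0, 0], [0, 0, -0.11]],
  [[0, 0, 0], [0, 0, 0]],
  [[0, 0, 0], [0, 0, 0]],
  [[0, 0, 0], [0, 0, 0]],
])

```text
clock: 24.85
tcp_pos: [0.5138, 0.0248, 0.1625]
orientation: [3.082, 0.608, 0.003]
contact_force: [-1.3, 1.1, -5.4]
grip_width: 0.0124
```

```bash
python3 - <<'E'
from h import *
st();rows([.5133,.0242,.1125],22.3);c=cam('wrist');save(c,'w13')
c=cam('scene');save(c,'scene4');crop(c,210,110,360,290,'c22',4)
E
```

```text
t 24.85 tcp [0.5138 0.0248 0.1625] yaw 22.32 z [ 0.002  0.    -1.   ] F [-1.3  1.1 -5.4] M [ 0.01 -0.02 -0.  ] w 0.0124 j [ 0.47  0.4  -0.78  1.96  0.36  0.91 -0.1 ]
turn(deg) [ 0.04 -0.11  0.02] units [ 0.01 -0.02  0.  ] shift before turn [-0.0007  0.0003  0.05  ] after [-0.0006  0.0003  0.05  ]
```

View pics/c22.png

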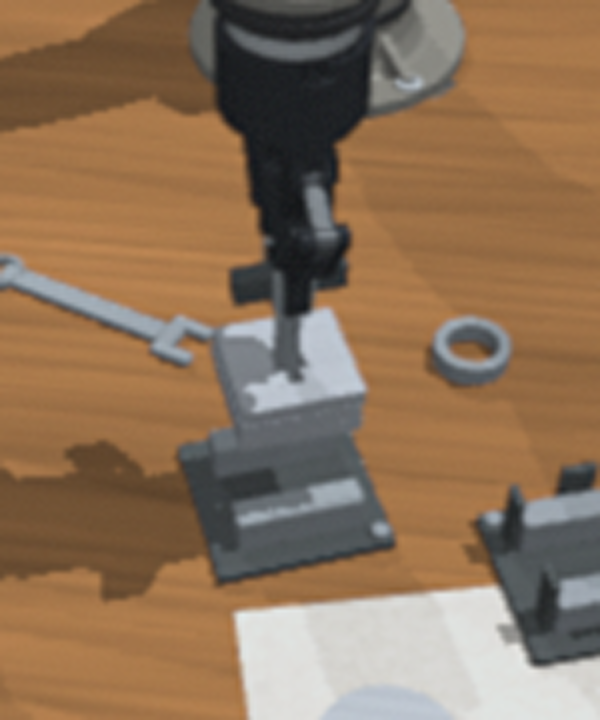

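View pics/w13.png

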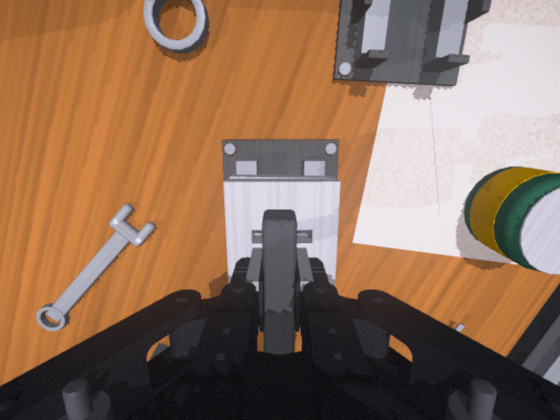

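Request:
send_rows([
  [[-0.0006, 0.0003, 0.003], [0, 0, 0]],
  [[0, 0, 0.006], [0, 0, 0]],
  [[0, 0, 0.008], [0, 0, 0]],
  [[0, 0, 0.008], [0, 0, 0]],
  [[0, 0, 0.008], [0, 0, 0]],
  [[0, 0, 0.007], [0, 0, 0]],
  [[0, 0, 0.005], [0, 0, 0]],
  [[0, 0, 0.003], [0, 0, 0]],
  [[0, 0, 0.002], [0, 0, 0]],
  [[0, 0, 0], [0, 0, 0]],
])

```text
clock: 26.2
tcp_pos: [0.5134, 0.0238, 0.1126]
orientation: [3.082, 0.607, 0.003]
contact_force: [0.3, 0.1, -5.9]
grip_width: 0.013
```

```bash
python3 - <<'E'
from h import *
st()
E
```

```text
t 26.2 tcp [0.5134 0.0238 0.1126] yaw 22.28 z [ 1.9e-03 -2.0e-04 -1.0e+00] F [ 0.3  0.1 -5.9] M [-0.01  0.03 -0.01] w 0.013 j [ 0.43  0.47 -0.74  2.01  0.43  0.82 -0.17]
```

Now gently down past plate contact (expected near TCP z 0.1028).

Request:
send_rows([
  [[0, 0, 0.0015], [0, 0, 0]],
  [[0, 0, 0.0015], [0, 0, 0]],
  [[0, 0, 0.0015], [0, 0, 0]],
  [[0, 0, 0.001], [0, 0, 0]],
  [[0, 0, 0.0008], [0, 0, 0]],
  [[0, 0, 0.0008], [0, 0, 0]],
  [[0, 0, 0.0008], [0, 0, 0]],
  [[0, 0, 0.0008], [0, 0, 0]],
  [[0, 0, 0.0008], [0, 0, 0]],
  [[0, 0, 0.0008], [0, 0, 0]],
  [[0, 0, 0.0008], [0, 0, 0]],
  [[0, 0, 0.0008], [0, 0, 0]],
  [[0, 0, 0.0008], [0, 0, 0]],
  [[0, 0, 0], [0, 0, 0]],
])

```text
clock: 27.95
tcp_pos: [0.5134, 0.0238, 0.0998]
orientation: [3.082, 0.607, 0.003]
contact_force: [0.3, -0.9, -1.9]
grip_width: 0.0126
```

```bash
python3 - <<'E'
from h import *
st()
c=cam('scene');save(c,'scene5');crop(c,210,110,360,290,'c23',4)
E
```

```text
t 27.95 tcp [0.5134 0.0238 0.0998] yaw 22.29 z [ 1.9e-03 -2.0e-04 -1.0e+00] F [ 0.3 -0.9 -1.9] M [-0.03 -0.01  0.08] w 0.0126 j [ 0.42  0.49 -0.73  2.02  0.45  0.8  -0.18]
```

View pics/c23.png

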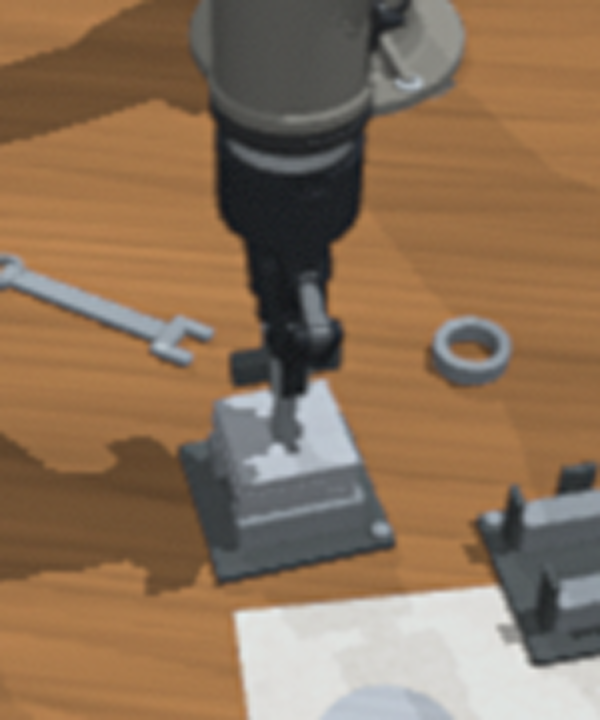

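Request:
send_rows([
  [[0, 0, 0.002], [0, 0, 0]],
  [[0, 0, 0.002], [0, 0, 0]],
  [[0, 0, 0.002], [0, 0, 0]],
  [[0, 0, 0.002], [0, 0, 0]],
  [[0, 0, 0.0015], [0, 0, 0]],
  [[0, 0, 0.001], [0, 0, 0]],
  [[0, 0, 0.0008], [0, 0, 0]],
  [[0, 0, 0], [0, 0, 0]],
])

```text
clock: 29.0
tcp_pos: [0.5134, 0.0237, 0.0885]
orientation: [3.082, 0.607, 0.003]
contact_force: [-0.4, 0.6, -1.8]
grip_width: 0.0126
```

Request:
send_rows([
  [[0, 0, 0.0005], [0, 0, 0]],
  [[0, 0, 0.0005], [0, 0, 0]],
  [[0, 0, 0.0005], [0, 0, 0]],
  [[0, 0, 0], [0, 0, 0]],
])

```text
clock: 29.5
tcp_pos: [0.5134, 0.0238, 0.087]
orientation: [3.082, 0.607, 0.003]
contact_force: [-0.4, -0.7, -1.7]
grip_width: 0.0126
```

```bash
python3 - <<'E'
from h import *
st()
E
```

```text
t 29.5 tcp [0.5134 0.0238 0.087 ] yaw 22.29 z [ 1.9e-03 -2.0e-04 -1.0e+00] F [-0.4 -0.7 -1.7] M [-0.08 -0.01 -0.03] w 0.0126 j [ 0.4   0.51 -0.71  2.02  0.47  0.78 -0.2 ]
```

Request:
send_rows([
  [[0, 0, 0.0004], [0, 0, 0]],
  [[0, 0, 0.0004], [0, 0, 0]],
  [[0, 0, 0], [0, 0, 0]],
])

```text
clock: 29.88
tcp_pos: [0.5136, 0.0238, 0.0868]
orientation: [3.081, 0.607, 0.003]
contact_force: [-1.3, -1.3, 4.6]
grip_width: 0.0127
```

Request:
send_rows([
  [[0, 0, 0], [0, 0, 0]],
  [[0, 0, 0], [0, 0, 0]],
  [[0, 0, 0], [0, 0, 0]],
  [[0, 0, 0], [0, 0, 0]],
  [[0, 0, 0], [0, 0, 0]],
  [[0, 0, 0], [0, 0, 0]],
], fingers=0, grip_force=20)

```text
clock: 30.62
tcp_pos: [0.5134, 0.0238, 0.0862]
orientation: [3.082, 0.607, 0.003]
contact_force: [0.7, -1.2, 0.4]
grip_width: 0.0852
```

```bash
python3 - <<'E'
from h import *
st();c=cam('wrist');save(c,'w14')
E
```

```text
t 30.62 tcp [0.5134 0.0238 0.0862] yaw 22.28 z [ 1.9e-03 -2.0e-04 -1.0e+00] F [ 0.7 -1.2  0.4] M [ 0.02 -0.01  0.02] w 0.0852 j [ 0.4   0.51 -0.71  2.02  0.47  0.77 -0.2 ]
```

View pics/w14.png

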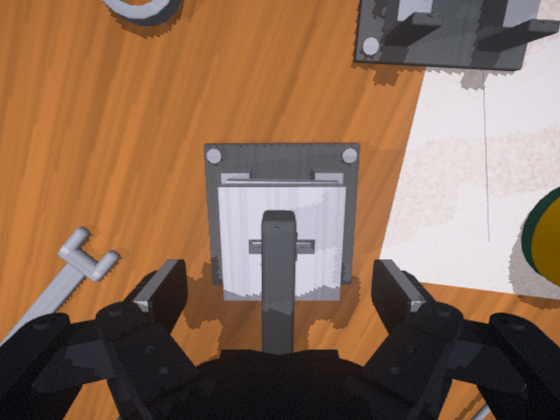

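Released; the key stands freely between the open fingers. Retreat straight up.

Request:
send_rows([
  [[0, 0, -0.008], [0, 0, 0]],
  [[0, 0, -0.015], [0, 0, 0]],
  [[0, 0, -0.025], [0, 0, 0]],
  [[0, 0, -0.025], [0, 0, 0]],
  [[0, 0, -0.025], [0, 0, 0]],
  [[0, 0, -0.025], [0, 0, 0]],
  [[0, 0, -0.015], [0, 0, 0]],
  [[0, 0, 0], [0, 0, 0]],
  [[0, 0, 0], [0, 0, 0]],
])

```text
clock: 31.8
tcp_pos: [0.5126, 0.0236, 0.2236]
orientation: [3.082, 0.607, 0.001]
contact_force: [0.6, 0.4, -0.8]
grip_width: 0.0858
```

```bash
python3 - <<'E'
from h import *
st();c=cam('wrist');save(c,'w15')
c=cam('scene');save(c,'scene6');crop(c,210,150,360,290,'c24',5)
E
```

```text
t 31.8 tcp [0.5126 0.0236 0.2236] yaw 22.28 z [ 8.e-04 -4.e-04 -1.e+00] F [ 0.6  0.4 -0.8] M [0.03 0.04 0.02] w 0.0858 j [ 0.52  0.32 -0.82  1.9   0.28  1.03 -0.03]
```

View pics/w15.png

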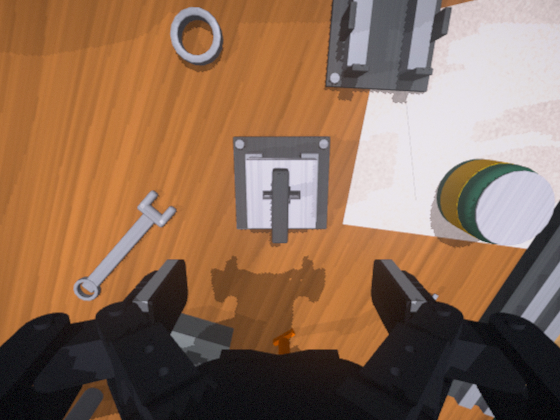

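View pics/c24.png

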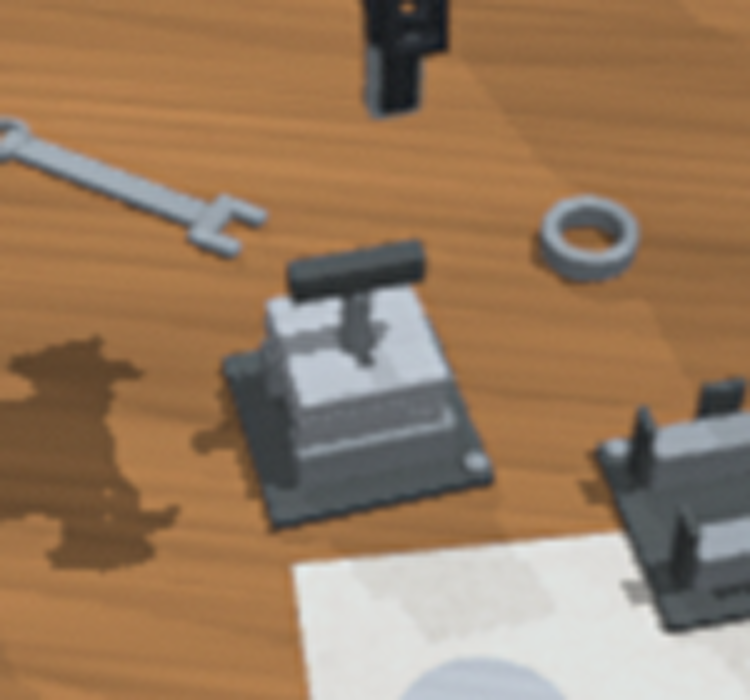

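```bash
python3 - <<'E'
from h import *
np.set_printoptions(precision=1,suppress=True)
c=load('w15');im=c['img'];crop(c,225,125,340,250,'c25',5)
yw=np.radians(22.3);E=np.array([[np.cos(yw),np.sin(yw)],[-np.sin(yw),np.cos(yw)]]);O=np.array([.5144,.0232])
for p in [(246,159),(318,158.5),(317,229),(247.5,229)]: print(E@(onz(c,p,.062)[:2]-O)*1e3)
E
```

```text
[-34.5  35.5]
[35.5 36. ]
[ 36.9 -36.4]
[-35.  -36.3]
```

View pics/c25.png

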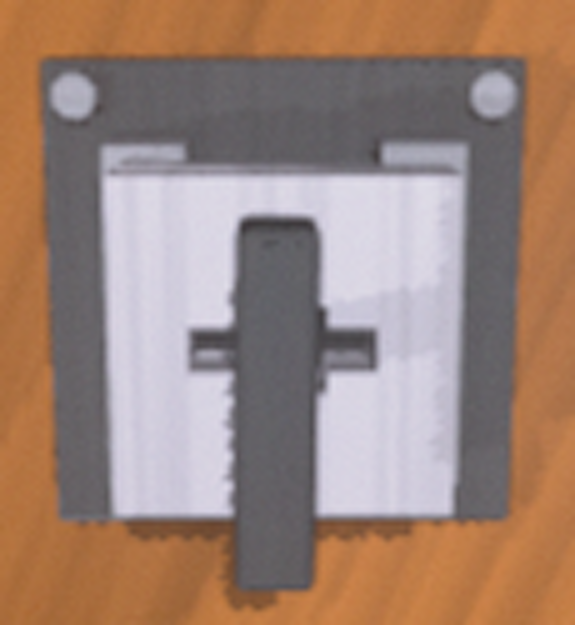

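Stack is centred within about 1 mm, at plate height (edges measure ~70–72 mm at z = 62 mm), and the key is upright. Handing in.

```bash
python3 - <<'E'
from h import *
print(r.hand_in());st()
E
```

```text
the job is handed in; nothing more can be done
None
the job is handed in; nothing more can be done
```

The stack of three plates is on the empty stand, with the key standing in it and the gripper clear. I handed the job in at about 32 s of the 72 s allowed; no verdict is reported.

**What I did**
- I lifted the grey key from its block and left the two orange look-alikes alone.
- From two wrist views I found the middle plate about 6.5 mm off the top one, and the bottom plate lying between the two. I slid the top plate, then the middle one, into line with the foot.
- The foot went through all three slots with readings of 3.3 N or less. I then turned the key a quarter underneath the stack and lifted the three plates together, with about 3.5 N of added weight.
- I carried the stack to the stand, lowered it onto the rails, rested the foot on the base with about 5 N, and let go.

**Last checks**
- **Position:** the top plate is centred on the stand to about 1 mm both ways and square to the rails. It looks flat in the wrist and scene views. The bottom plate could not be measured separately under the stack.
- **Key:** it looks upright, and the gripper is about 14 cm above where it let go.
- **Forces:** the highest wrist force I read was about 6 N, taken at the end of each move. I have no separate reading of the contact forces on the plates.
- **Bystanders:** nothing I saw was disturbed, but I did not measure their positions afterwards.
- **Disagreements:** one early estimate of the top plate's position differed by about 0.7 mm because the arm was still settling, so I took a new picture before going in. The key also appeared 0.5–1.1 mm off the finger centre line, so I placed it by its offset from the plates in the same camera.

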